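# Dose one indicator bead and stir it into the drying pellets

## Task

Push the dispenser's sprung lever all the way to its stop and let it spring back, so that exactly one blue indicator bead drops into the beaker. Then take the stirring rod and stir the beaker's contents well, right at the bottom and all the way round, so that the white pellets are clearly shifted from where they lay. Leave the rod standing in the beaker, with nothing spilled, the other two beads still in the chute, and the flask undisturbed.

Things in the scene. Friction and masses are not known exactly. Their poses are not given: they have to be found in the camera images.
- dispenser: bead dispenser, fixed: grey base plate 150 x 240 x 12 mm with a glass beaker (-y end) and an open sloping aluminium chute 27 mm wide. Origin: under the plate, on the chute's centre line; y runs up the chute, away from the beaker. Chute lip at (0, -33, 110) mm; chute and its red gate yoke reach 155 mm high. Each full swing and return of the lever lets one bead go.
- lever (a joint): sprung advance lever, rad: 0 at rest, 0.9 at its stop; turns clockwise seen from above about an upright pivot; a spring (1 N at rest to 3 N at the stop, felt at the knob) swings it back to 0 when let go. A bead is let go only near the stop.
- lever_knob (a point): top centre of the upright yellow knob at the lever's end, 18 mm diameter, 36 mm tall, top 156 mm above the bench, 85 mm from the pivot. The steel arm under it is 12 mm wide, at 120 to 128 mm height. At rest the arm points from the pivot to the dispenser's -x, turned 0.45 rad towards the beaker; at the stop 0.45 rad the other way.
- lever_pivot (a point): on the lever's upright pivot axis, 130 mm above the bench, at (-55, 30) mm in the dispenser's frame.
- beaker: glass beaker fixed on the dispenser: 66 mm outer diameter, wall 3 mm, 92 mm tall, inner floor 5 mm above its underside. Origin: centre of its underside, 12 mm above the bench, at (0, -60) mm in the dispenser's frame; z up. Rim 104 mm above the bench; the chute's lip (107 to 126 mm high) overhangs its inner wall by 3 mm on the +y side.
- bead1_center (a point): centre of the first blue indicator bead (18 mm ball), waiting in the chute nearest the beaker behind the front gate pin.
- bead2_center (a point): centre of the second blue bead, 18 mm ball, next up the chute.
- bead3_center (a point): centre of the third blue bead, 18 mm ball, last in the chute.
- rod: stirring rod, 180 mm long: a pale green glass rod 12 mm in diameter with round tip, and a red square handle 18 x 18 mm on its top 45 mm (135 to 180 mm from the tip). Origin: the lower tip; z along the rod to the handle, x and y square to the flats. It starts standing upright in the wooden block.
- rack: light wooden block 60 x 60 x 60 mm, fixed, with a hole 13.5 mm wide and 50 mm deep in its top in which the rod stands (rod tip 10 mm above the bench). Origin: centre of its underside.
- flask: conical glass flask, 76 mm wide at the base, 110 mm tall, loose; not to be disturbed. Origin: centre of its underside.
- pellet1: white drying pellet 1 of 4 in the beaker: short cylinder, 14 mm diameter, 13 mm tall. Origin: centre of its underside.
- pellet2: white drying pellet 2 of 4 in the beaker: short cylinder, 14 mm diameter, 13 mm tall. Origin: centre of its underside.
- pellet3: white drying pellet 3 of 4 in the beaker: short cylinder, 14 mm diameter, 13 mm tall. Origin: centre of its underside.
- pellet4: white drying pellet 4 of 4 in the beaker: short cylinder, 14 mm diameter, 13 mm tall. Origin: centre of its underside.
Things that resemble listed ones, but are neither listed nor needed, are in the scene too. Of the things that look like the rod, the middle-sized one is meant.

How it is judged:
By the outcome, as a careful person would: the job done as asked, in the order asked, and still so for the second after the job is handed in, with the robot touching nothing.
It also fails if it takes over 72 s, if anything falls off the work surface, if the arm or the gripper's body presses on something with over 40 N, if the wrist force passes 120 N, or if a joint passes its speed limit or range.

## Robot

A 6-joint arm with a two-finger parallel gripper is mounted at the origin on the work surface. World frame = base frame: x ahead of the robot, y to its left, z up, the work surface at z = 0. Lengths are in m, angles in rad, forces in N, time in s.
With the tool pointing down it reaches from about 0.25 to 0.8 m from the base axis. Payload 3.9 kg.
Tool frame: the origin (TCP) lies midway between the tips of the shut fingers; the grasp point (between the pads) lies r.grip_point_offset behind it (r.grip_point_offset is the distance from the TCP to the grasp point, in m); x points along the fingers, z is the direction in which the jaws open and shut, and the axes are right-handed (so a half turn about x gives the same grasp; the last joint's range is limited). The gripper opens to 85 mm and grips with 20 to 120 N. Pads are 22 mm wide; open, the fingers measure 114 mm over their backs; the gripper's body (76 mm by 85 mm) begins 54 mm behind the grasp point. The pads swing forward as they close: fully open they stand 13 mm farther back than shut.
Start: joints at [1.349, 0.26, -0.138, 1.173, 0, 1.571], TCP at [0.115, 0.512, 0.231] pointing down, gripper open.
Joint ranges: [-2.78, 2.78], [-0.83, 1.72], [-1.28, 1.37], [-1.9, 2.12], [-1.57, 1.48], [-3.14, 3.14]. Speed limits (rad/s): [2.57, 2.57, 3.14, 3.14, 3.14, 3.14].

## Interface

Orientations are given as a rotation vector (axis times angle).
In Python, from cell import r gives the robot as it stands.
- The arm moves only by the tool carry_out, never from a script. Its argument "deltas" is a list of rows, each a list of 3 entries, a list of its own where there are three numbers: the shift along the tool's x, y, z in m, then the turn, a rotation vector about the tool's x, y, z in degrees, then the closure, from 0 (fully open) to 1 (shut). A call has 1 to 8 rows; each row shifts and turns the pose as measured when the row begins, along the tool's axes as they then stand; what a row does not reach is not made up. A row lasts 1/10 s, in which the tool goes at most 50 mm and 8.59 degrees, less where a joint would pass 70% of its speed; a pose out of reach is approached as far as the arm can. A call with a gripper value outside its range is refused whole. The fingers move at their own pace and stop on an object; "newtons" is the grip in N (left out, the last holds). Time passes only in rows, so rows that do not move let the fingers close. It gives the time, the measured TCP pose, the force and the opening at its end, in the units of the state.
- r.observe(): the state, without advancing time (a new reading comes with each control period).
- r.read_camera(name): name is "scene" or "top" or "wrist"; returns a dict with "img" (480x640x3 uint8, red, green, blue), "depth" (480x640 float32, m along the optical axis (not along the pixel's ray), 0 where there is no reading), "mtx" (3x3 intrinsics, pixels), "R" (3x3) and "t" (3): a world point X has camera coordinates R X + t. Camera axes: x right, y down, z forward; pixel columns grow to the right and rows downward; lengths in m; the calibration is good to about 2 mm. A picture is of the moment at which its call begins.
- r.close_job(): hands the job in, once; it reports no verdict.
Trained networks look in the newest picture that a camera, given by its name, has taken for a name from the list of things; names that differ only in an ending like _2 or _b are one class to them, and where a whole thing is asked for, a point or a joint stands for the part that bears it (a point fixed in the world has none). Each returns a list of dicts, best first, with "conf" (0 to 1); they miss things now and then, are a little off and sometimes report something else, mostly with a low value. They report only what shows in the picture. A call takes as long as a camera call. They do not tell look-alikes from the thing itself.
- r.find_in(thing, camera): "location" ([column, row] in pixels, amid what is visible of it).
- r.cut_out(thing, camera): "mask" (480x640 bool, what is visible of it) and "location" ([column, row] in pixels, amid what is visible of it).
The state is a dict: "t": time; "joints": joint angles; "qd": joint speeds; "joint_efforts": joint torques, N m; "eef_pos": TCP position; "orientation": TCP orientation; "contact_force": force on the tool from outside, world axes, zero at the start; "wrist_torque": the same for the moment, N m; "opening": finger opening in m.
Only numpy, scipy, OpenCV 4.12 (cv2) and the standard library are available. Lean on these libraries where they do the work, as an engineer would, in place of code of your own. Each camera call takes 0.05 s, during which the arm holds its last target.

## Working session

There is one attempt and no reset: what is moved stays moved. The work goes in short steps, Python scripts to look and compute and a tool call to move; the robot and the scene stay as the last step left them, time stands still between calls to the robot, and variables do not carry over. Pictures are saved under pics/ and viewed, and the job is handed in when it is done.

Besides the shell and the picture viewer there is one more tool, called after ">>>" as name(argument=value, ...), one argument or row to a line, values as JSON. carry_out: Moves the arm, as the interface text tells. Its arguments: {"type":"object","properties":{"deltas":{"type":"array","items":{"type":"array"}},"newtons":{"type":"number"}},"required":["deltas"]}

```bash
ls; mkdir -p pics; python3 - <<'E'
from cell import r
import cv2,numpy as np
for n in ("scene","top","wrist"):
    c=r.read_camera(n); cv2.imwrite(f"pics/{n}0.png",c["img"][:,:,::-1]); np.savez(f"{n}0.npz",**{k:c[k] for k in c if k!='name'})
    print(n,np.round(-c["R"].T@c["t"],3))
print(r.observe(), r.grip_point_offset)
E
```

```text
pics
scene [1.328 0.449 0.802]
top [0.386 0.019 1.038]
wrist [0.052 0.527 0.374]
{'t': 0.15, 'joints': array([ 1.34895567e+00,  2.60547829e-01, -1.39056840e-01,  1.17269393e+00,
       -5.84852302e-06,  1.57082872e+00]), 'qd': array([ 0.00042237, -0.00089661,  0.0045395 ,  0.00132441, -0.00042251,
        0.00011066]), 'joint_efforts': array([ 1.88260042e-04, -4.06005549e+01,  2.54166305e+01,  1.26672437e-02,
        1.52982288e-06, -1.20183986e-05]), 'eef_pos': array([0.11540259, 0.51163454, 0.23065442]), 'orientation': array([-1.04517971,  1.30721506,  1.04360305]), 'contact_force': array([ 0.0662617 , -0.6575728 ,  0.36692968]), 'wrist_torque': array([-0.03576401, -0.05078922,  0.04847817]), 'opening': 0.08528161303383534} 0.0187
```

View pics/scene0.png

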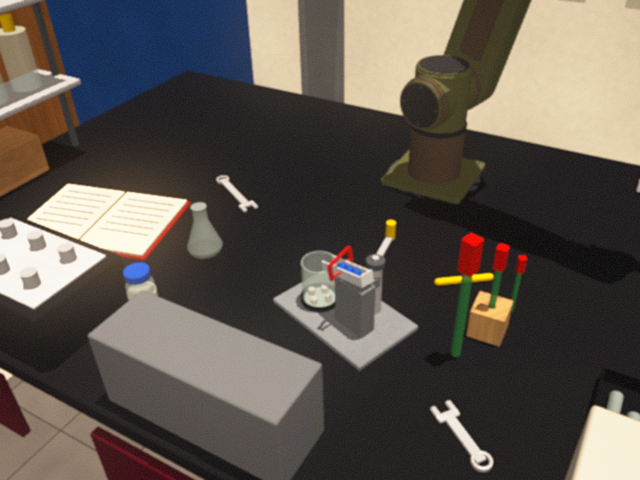

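View pics/top0.png

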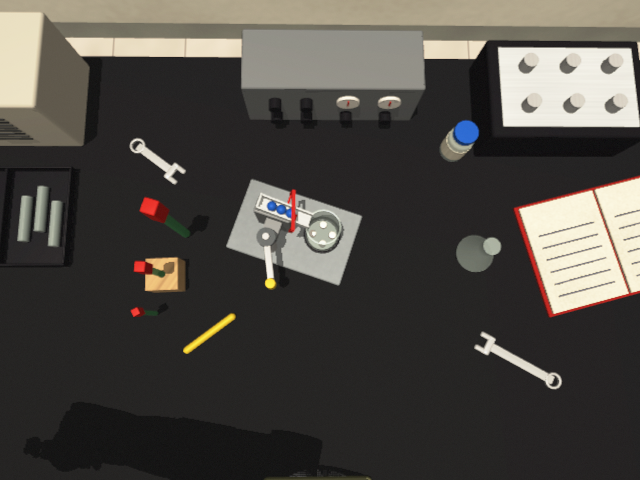

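```bash
cat > h.py <<'E'
import numpy as np,cv2
from cell import r
def cam(n,save=None):
    c=r.read_camera(n)
    if save: cv2.imwrite(f"pics/{save}.png",c["img"][:,:,::-1])
    return c
def px2w(c,u,v,d=None,z=None):
    K,R,t=c["mtx"],c["R"],np.asarray(c["t"]).ravel()
    ray=np.linalg.inv(K)@np.array([u,v,1.]); o=-R.T@t; w=R.T@ray
    if z is not None: return o+w*(z-o[2])/w[2]
    if d is None: d=c["depth"][int(round(v)),int(round(u))]
    return o+w*d
def w2px(c,X):
    p=c["R"]@np.asarray(X)+np.asarray(c["t"]).ravel(); q=c["mtx"]@p; return q[:2]/q[2]
def cloud(c,mask):
    v,u=np.nonzero(mask&(c["depth"]>0)); d=c["depth"][v,u]
    K=c["mtx"]; P=np.stack([(u-K[0,2])/K[0,0]*d,(v-K[1,2])/K[1,1]*d,d],1)
    return (P-np.asarray(c["t"]).ravel())@c["R"]
E
python3 - <<'E'
from h import *
np.set_printoptions(precision=4,suppress=True)
for n in("top","scene"):
    c=cam(n)
    for th in "dispenser lever lever_knob beaker bead1_center rod rack flask pellet1".split():
        for m in r.cut_out(th,n)[:5]:
            P=cloud(c,m["mask"]); u,v=m["location"]
            print(n,th,round(m["conf"],2),np.round(m["location"],0),m["mask"].sum(),"med",np.median(P,0),"lo",P.min(0),"hi",P.max(0))
E
```

```text
top dispenser 0.73 [293. 236.] 8676 med [0.5587 0.0446 0.0123] lo [ 0.4448 -0.0915 -0.0054] hi [0.6782 0.1801 0.1589]
top lever 0.73 [271. 249.] 643 med [0.5178 0.0876 0.1283] lo [ 0.4448  0.0738 -0.0029] hi [0.5751 0.121  0.1589]
top beaker 0.8 [325. 231.] 1124 med [ 0.5675 -0.0118  0.0321] lo [ 0.5274 -0.0502  0.0082] hi [0.6148 0.0244 0.1262]
top bead1_center 0.71 [270. 244.] 546 med [0.5244 0.0876 0.1286] lo [0.4451 0.0746 0.0978] hi [0.5536 0.1089 0.1589]
top bead1_center 0.46 [289. 212.] 39 med [0.5813 0.0523 0.1336] lo [0.5741 0.0487 0.1267] hi [0.5878 0.0579 0.1367]
top rod 0.7 [140. 314.] 159 med [0.4065 0.3132 0.1118] lo [ 0.3996  0.3081 -0.0025] hi [0.4192 0.3646 0.1313]
top rod 0.6 [160. 215.] 719 med [0.5616 0.2574 0.2228] lo [ 0.5505  0.2485 -0.0044] hi [0.6229 0.3612 0.2536]
top rod 0.54 [147. 271.] 286 med [0.4776 0.2882 0.1731] lo [0.4697 0.283  0.0553] hi [0.4921 0.3112 0.1923]
top rack 0.78 [167. 279.] 1046 med [0.4727 0.2804 0.0578] lo [ 0.4481  0.2612 -0.0049] hi [0.5099 0.3228 0.064 ]
top flask 0.93 [479. 252.] 1182 med [ 0.5174 -0.3056  0.0481] lo [ 0.4868 -0.3
[... 1215 characters left out ...]
ene rack 0.67 [489. 319.] 1795 med [0.5071 0.2958 0.049 ] lo [ 0.3727  0.2456 -0.0038] hi [0.515  0.3236 0.0819]
scene flask 0.97 [201. 237.] 1282 med [ 0.5386 -0.3063  0.0416] lo [ 0.3902 -0.424  -0.0037] hi [ 0.5655 -0.28    0.1123]
scene flask 0.58 [317. 283.] 1407 med [ 0.5859 -0.0086  0.0717] lo [ 0.5279 -0.0433  0.0189] hi [0.5981 0.0222 0.1059]
scene pellet1 0.7 [360. 271.] 59 med [0.5961 0.0851 0.1394] lo [0.5832 0.0753 0.131 ] hi [0.6111 0.0989 0.1491]
scene pellet1 0.66 [346. 304.] 9628 med [0.5984 0.077  0.0278] lo [ 0.3535 -0.0913 -0.0051] hi [0.6805 0.1808 0.1573]
scene pellet1 0.52 [382. 252.] 617 med [0.5104 0.0883 0.1287] lo [ 0.2359 -0.0172 -0.004 ] hi [0.5923 0.1087 0.1584]
```

```bash
python3 - <<'E'
from h import *
np.set_printoptions(precision=4,suppress=True)
def rect(P): 
    (cx,cy),(w,h),a=cv2.minAreaRect((P[:,:2]*1000).astype(np.float32)); return np.round([cx,cy,w,h,a],1)
for n in("top","scene"):
    c=cam(n,n+"1"); P=cloud(c,np.ones((480,640),bool)); img=c["img"][c["depth"]>0].astype(int)
    hsv=cv2.cvtColor(c["img"],cv2.COLOR_RGB2HSV)[c["depth"]>0]
    near=(abs(P[:,0]-.55)<.15)&(abs(P[:,1]-.05)<.16)
    ye=(hsv[:,0]>20)&(hsv[:,0]<35)&(hsv[:,1]>120)&near&(P[:,2]>.15)
    print(n,"knob",ye.sum(),P[ye].mean(0),rect(P[ye]), (P[ye].min(0)+P[ye].max(0))/2)
    pl=near&(abs(P[:,2]-.012)<.004)&(hsv[:,2]>60)
    print("plate",rect(P[pl]))
    red=((hsv[:,0]<8)|(hsv[:,0]>172))&(hsv[:,1]>130)
    for nm,(x,y,z) in dict(mid=(.477,.288,.19),small=(.406,.313,.13),big=(.5616,.257,.253)).items():
        s=red&(np.hypot(P[:,0]-x,P[:,1]-y)<.04)&(abs(P[:,2]-z)<.005)
        print(nm,s.sum(),P[s].mean(0) if s.any() else 0,rect(P[s]) if s.sum()>3 else 0)
    s=(abs(P[:,2]-.06)<.0035)&(np.hypot(P[:,0]-.48,P[:,1]-.29)<.06); print("rack",rect(P[s]),P[s].mean(0))
    bl=(hsv[:,0]>100)&(hsv[:,0]<130)&(hsv[:,1]>120)&near; print("beads",P[bl].mean(0),rect(P[bl]))
    s=near&(abs(P[:,2]-.104)<.003)&(np.hypot(P[:,0]-.568,P[:,1]+.012)<.045); print("rim",s.sum(),(P[s].min(0)+P[s].max(0))/2,np.ptp(P[s],0))
    f=cv2.resize(c["img"][150:330,100:400] if n=="top" else c["img"][200:380,250:550],None,fx=2.6,fy=2.6,interpolation=cv2.INTER_CUBIC); cv2.imwrite(f"pics/{n}1z.png",f[:,:,::-1])
E
```

```text
top knob 87 [0.4533 0.0824 0.1546] [453.5  82.3  17.   15.5   2.7] [0.4535 0.0822 0.1553]
plate [509.3  65.4 239.6 276.1  71.2]
mid 120 [0.4792 0.2927 0.1883] [478.7 292.9  18.1  18.    1. ]
small 43 [0.407  0.3157 0.1271] [407.  316.   12.8  12.1  30.8]
big 244 [0.5652 0.263  0.2504] [565.4 262.8  24.9  24.6  71.9]
rack [478.8 292.9  60.   59.8   2.4] [0.4775 0.2899 0.0589]
beads [0.5873 0.0683 0.1364] [588.4  67.3  43.2  17.3  73.6]
rim 128 [ 0.5602 -0.0101  0.104 ] [0.0641 0.0643 0.0059]
scene knob 59 [0.4573 0.0825 0.1539] [457.2  82.6  16.8  16.3  54.7] [0.456  0.0823 0.1534]
plate [509.6  65.4 241.6 284.3  71.2]
mid 86 [0.4822 0.2925 0.1881] [480.1 292.2  17.8  24.5  87.9]
small 30 [0.4107 0.3155 0.1265] [410.3 315.7  13.   11.9  26.2]
big 175 [0.5691 0.263  0.2504] [567.8 263.2  25.4  28.4  72.7]
rack [481.4 292.3  65.   60.2   2.3] [0.4843 0.2928 0.0591]
beads [0.5904 0.0668 0.1367] [586.2  66.3  51.5  20.7  66.8]
rim 115 [ 0.5623 -0.0132  0.104 ] [0.0672 0.0605 0.006 ]
```

```bash
ls pics
```

```text
scene0.png
scene1.png
scene1z.png
top0.png
top1.png
top1z.png
wrist0.png
```

View pics/top1z.png

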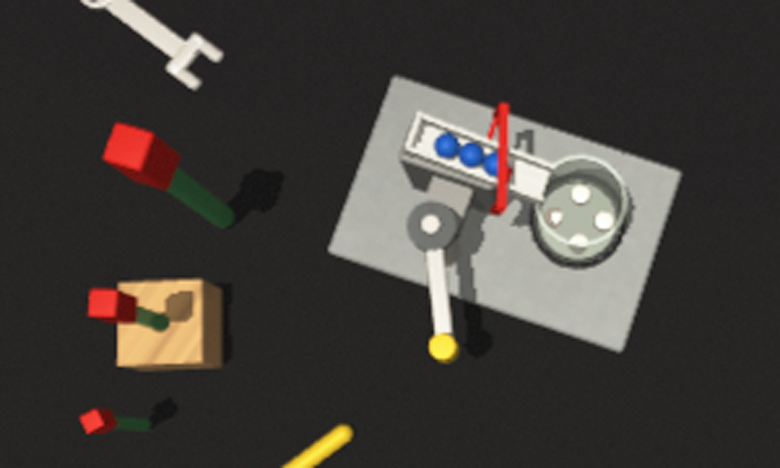

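View pics/scene1z.png

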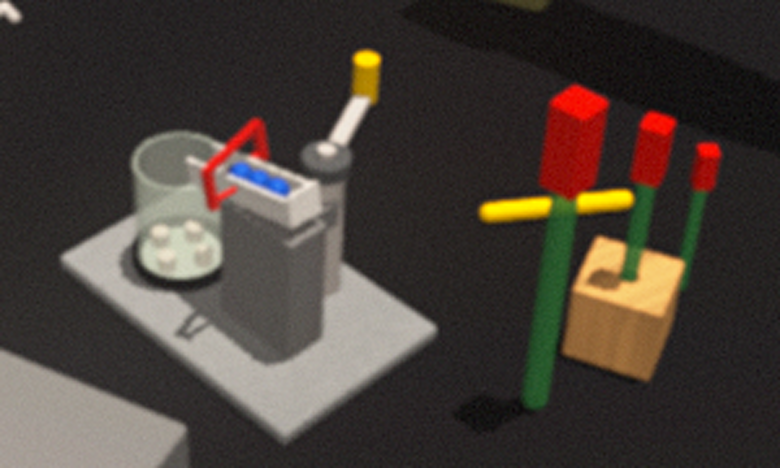

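```bash
cat >> h.py <<'E'
from scipy.spatial.transform import Rotation as Ro
np.set_printoptions(precision=4,suppress=True)
YD=np.array([np.cos(np.radians(71.3)),np.sin(np.radians(71.3)),0]); XD=np.array([YD[1],-YD[0],0])
def st():
    o=r.observe(); M=Ro.from_rotvec(o["orientation"]).as_matrix()
    print("t",o["t"],"pos",o["eef_pos"],"open",round(o["opening"],4),"F",o["contact_force"],"x",M[:,0],"y",M[:,1],"z",M[:,2],"q6",o["joints"][5])
    return o,M
def go(X,yawz=None):
    """print tool-frame mm delta to world X; and turn (deg, tool axes) so tool points down, z at yaw yawz"""
    o,M=st(); d=M.T@(np.asarray(X)-o["eef_pos"]); print("delta tool mm",d*1000)
    if yawz is not None:
        z=np.array([np.cos(yawz),np.sin(yawz),0]); x=np.array([0,0,-1.]); T=np.stack([x,np.cross(z,x),z],1)
        print("turn deg",np.degrees(Ro.from_matrix(M.T@T).as_rotvec()))
E
python3 - <<'E'
from h import *
go([0.4377,0.034,0.16],np.radians(71.3-90)); go([0.4377,0.034,0.16],np.radians(71.3+90))
E
```

```text
t 1.25 pos [0.1155 0.5121 0.2313] open 0.0853 F [ 0.785  -0.717   0.6723] x [-0. -0. -1.] y [-0.9755  0.22    0.    ] z [ 0.22    0.9755 -0.    ] q6 1.5707970720883924
delta tool mm [  71.299  -419.5049 -395.5346]
turn deg [95.9927 -0.0007 -0.0003]
t 1.25 pos [0.1155 0.5121 0.2313] open 0.0853 F [ 0.785  -0.717   0.6723] x [-0. -0. -1.] y [-0.9755  0.22    0.    ] z [ 0.22    0.9755 -0.    ] q6 1.5707970720883924
delta tool mm [  71.299  -419.5049 -395.5346]
turn deg [-84.0073   0.0003  -0.0007]
```

>>> carry_out(
  deltas=[
    [[0,-0.034,-0.032],[0,0,0],1],
    [[0,-0.034,-0.032],[0,0,0],1],
    [[0,-0.034,-0.032],[0,0,0],1],
    [[0,-0.034,-0.032],[0,0,0],1],
    [[0,-0.034,-0.032],[0,0,0],1],
    [[0,-0.034,-0.032],[0,0,0],1],
    [[0,-0.034,-0.032],[0,0,0],1],
    [[0,-0.034,-0.032],[0,0,0],1],
  ],
)

```text
t: 2.05
eef_pos: [0.3306, 0.1997, 0.2307]
orientation: [-1.052, 1.292, 1.055]
contact_force: [0.8, 0.9, 0.5]
opening: 0.0001
```

>>> carry_out(
  deltas=[
    [[0,0,0],[8.5,0,0],1],
    [[0,0,0],[8.5,0,0],1],
    [[0,0,0],[8.5,0,0],1],
    [[0,0,0],[8.5,0,0],1],
    [[0,0,0],[8.5,0,0],1],
    [[0,0,0],[8.5,0,0],1],
    [[0,0,0],[8.5,0,0],1],
    [[0,0,0],[8.5,0,0],1],
  ],
)

```text
t: 2.85
eef_pos: [0.3352, 0.1919, 0.2318]
orientation: [-0.12, 1.558, 0.129]
contact_force: [-0.5, -0.1, 0.2]
opening: 0.0001
```

```bash
python3 -c "
from h import *
go([0.4377,0.034,0.18],np.radians(71.3-90))"
```

```text
t 2.85 pos [0.3352 0.1919 0.2318] open 0.0001 F [-0.5167 -0.0636  0.218 ] x [ 0.0084  0.0064 -0.9999] y [-0.1576  0.9875  0.005 ] z [0.9875 0.1575 0.0093] q6 1.9313736124653715
delta tool mm [  51.6945 -172.3404   75.8424]
turn deg [27.765   0.452  -0.4089]
```

>>> carry_out(
  deltas=[
    [[0,0,0],[7,0,0],1],
    [[0,0,0],[7,0,0],1],
    [[0,0,0],[7,0,0],1],
    [[0,0,0],[6.5,0.4,-0.4],1],
  ],
)

```text
t: 3.25
eef_pos: [0.335, 0.1917, 0.2323]
orientation: [0.271, 1.554, -0.268]
contact_force: [-0.9, 0.1, 0.3]
opening: 0.0
```

```bash
python3 -c "
from h import *
go([0.4377,0.034,0.18],np.radians(71.3-90))"
```

```text
t 3.25 pos [0.335  0.1917 0.2323] open 0.0 F [-0.9477  0.0955  0.2527] x [ 0.0004  0.0021 -1.    ] y [0.3364 0.9417 0.0021] z [ 0.9417 -0.3364 -0.0003] q6 2.4324468108192185
delta tool mm [  51.9852 -114.0877  149.8354]
turn deg [-0.9577 -0.0182 -0.1192]
```

>>> carry_out(
  deltas=[
    [[0,-0.028,0.037],[0,0,0],1],
    [[0,-0.028,0.037],[0,0,0],1],
    [[0,-0.028,0.037],[0,0,0],1],
    [[0,-0.028,0.037],[0,0,0],1],
    [[0,0,0],[-1,0,0],1],
    [[0.04,0,0],[0,0,0],1],
    [[0,0,0],[0,0,0],1],
  ],
)

```text
t: 3.95
eef_pos: [0.4423, 0.0333, 0.1922]
orientation: [0.256, 1.551, -0.248]
contact_force: [-1.3, -0.2, -0.8]
opening: -0.0001
```

```bash
python3 -c "
from h import *
go(np.array([0.4537,0.0815,0.134])-0.04*YD,np.radians(71.3-90))
cam('wrist','w1');cam('scene','s2')"
```

```text
t 3.95 pos [0.4423 0.0333 0.1922] open -0.0001 F [-1.3347 -0.1893 -0.7674] x [ 0.0055  0.0046 -1.    ] y [0.3158 0.9488 0.0061] z [ 0.9488 -0.3158  0.0038] q6 1.9642411488720577
delta tool mm [58.2439  8.9599 -4.8584]
turn deg [ 0.2916  0.2173 -0.3501]
```

View pics/w1.png

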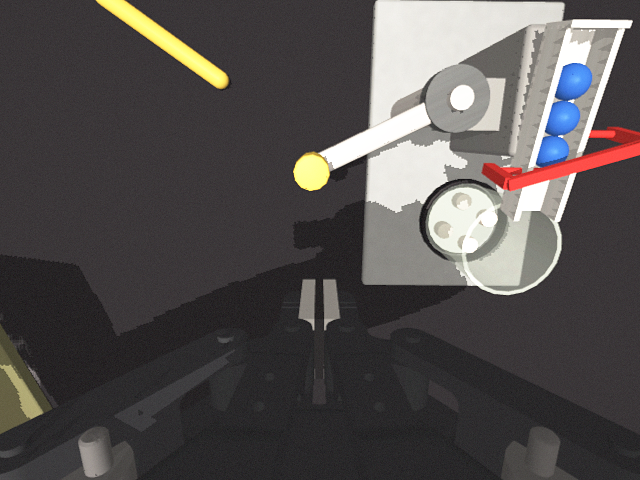

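View pics/s2.png

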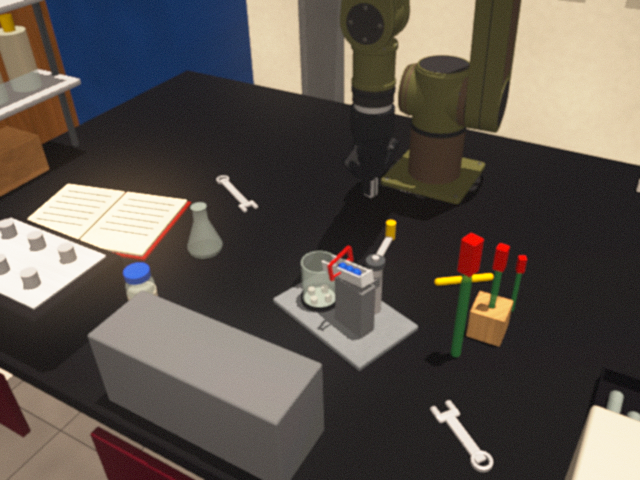

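>>> carry_out(
  deltas=[
    [[0.03,0,-0.005],[0,0,0],1],
    [[0.028,0,0],[0,0,0],1],
    [[0,0,0],[0.3,0.2,-0.3],1],
    [[0,0,0],[0,0,0],1],
  ],
)

```text
t: 4.45
eef_pos: [0.4495, 0.0396, 0.1466]
orientation: [0.256, 1.531, -0.245]
contact_force: [0.3, -0.2, 0.8]
opening: 0.0
```

```bash
python3 -c "
from h import *
go(np.array([0.4537,0.0815,0.134])-0.02*YD,np.radians(71.3-90))
P=np.array([.5385,.0905,.134])
# arc in tool frame
for a in np.arange(0,1.0,.1):
    th=np.radians(71.3)+np.pi/2 +.45 - a
    print(a, (P+.085*np.array([np.cos(th),np.sin(th),0])-.02*YD)[:2], .085*np.array([np.sin(-.45+a)+np.sin(.45),np.cos(.45)-np.cos(a-.45)])) # along yd, along xd(-outward)
"
```

```text
t 4.45 pos [0.4495 0.0396 0.1466] open 0.0 F [ 0.3029 -0.2154  0.837 ] x [ 0.0259  0.0034 -0.9997] y [0.3148 0.9491 0.0114] z [ 0.9488 -0.315   0.0235] q6 1.9783759132223735
delta tool mm [12.6331 20.9248 -9.5857]
turn deg [ 0.3415  1.3437 -0.6556]
0.0 [0.4477 0.0611] [0. 0.]
0.1 [0.4471 0.0695] [ 0.0078 -0.0033]
0.2 [0.4473 0.078 ] [ 0.0159 -0.0058]
0.30000000000000004 [0.4484 0.0865] [ 0.0243 -0.0075]
0.4 [0.4503 0.0947] [ 0.0327 -0.0084]
0.5 [0.453  0.1028] [ 0.0412 -0.0084]
0.6000000000000001 [0.4566 0.1105] [ 0.0497 -0.0075]
0.7000000000000001 [0.4608 0.1179] [ 0.058  -0.0058]
0.8 [0.4658 0.1248] [ 0.0661 -0.0033]
0.9 [0.4714 0.1311] [0.0739 0.    ]
```

>>> carry_out(
  deltas=[
    [[0.006,0,-0.005],[0.2,0.7,-0.3],1],
    [[0.006,0,-0.005],[0.2,0.6,-0.3],1],
    [[0,0,0],[0,0,0],1],
  ],
)

```text
t: 4.75
eef_pos: [0.4428, 0.0443, 0.1382]
orientation: [0.258, 1.549, -0.254]
contact_force: [-0.5, 1.0, 0.1]
opening: -0.0001
```

```bash
python3 -c "
from h import *
go(np.array([0.4537,0.0815,0.134])-0.02*YD,np.radians(71.3-90))
cam('wrist','w2')"
```

```text
t 4.75 pos [0.4428 0.0443 0.1382] open -0.0001 F [-0.4753  0.9823  0.0769] x [ 0.0065  0.0014 -1.    ] y [0.3207 0.9472 0.0034] z [ 0.9471 -0.3208  0.0057] q6 1.9963878667061865
delta tool mm [ 4.285  18.7415 -1.6834]
turn deg [-0.0085  0.328  -0.1965]
```

View pics/w2.png

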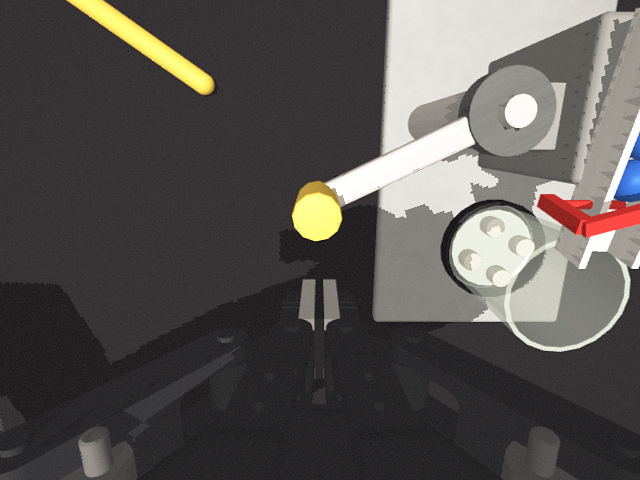

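>>> carry_out(
  deltas=[
    [[0.002,0.008,-0.001],[0,0.2,0],1],
    [[0.001,0.008,0],[0,0,0],1],
    [[0,0.006,-0.002],[0,0,0],1],
    [[0,0.006,-0.002],[0,0,0],1],
    [[0,0.006,-0.002],[0,0,0],1],
  ],
)

```text
t: 5.3
eef_pos: [0.4475, 0.0802, 0.1358]
orientation: [0.258, 1.553, -0.256]
contact_force: [-1.4, -1.4, 1.1]
opening: -0.0001
```

```bash
cat > lev.py <<'E'
from h import *
import sys
c=cam('wrist',sys.argv[1]) 
go(np.array([0.4774,0.150,0.134])-0.02*YD,np.radians(71.3-90))
c=cam('top',sys.argv[1]+'t'); hsv=cv2.cvtColor(c["img"],cv2.COLOR_RGB2HSV)
m=(hsv[...,0]>20)&(hsv[...,0]<35)&(hsv[...,1]>120); m[:,:245]=0; P=cloud(c,m); P=P[P[:,2]>.15]
if len(P):
    k=P.mean(0); th=np.arctan2(k[1]-.0905,k[0]-.5385); print("knob",k,len(P),"lever",(np.radians(71.3)+np.pi/2+.45-th+np.pi)%(2*np.pi)-np.pi)
E
python3 lev.py w3
```

```text
t 5.35 pos [0.4475 0.0811 0.1358] open 0.0001 F [-1.6839  0.2474 -0.3507] x [ 0.003   0.0019 -1.    ] y [0.3214 0.9469 0.0028] z [ 0.9469 -0.3214  0.0022] q6 2.076351550675325
delta tool mm [ 1.9327 54.8308  6.161 ]
turn deg [-0.0468  0.1285 -0.158 ]
```

View pics/w3.png

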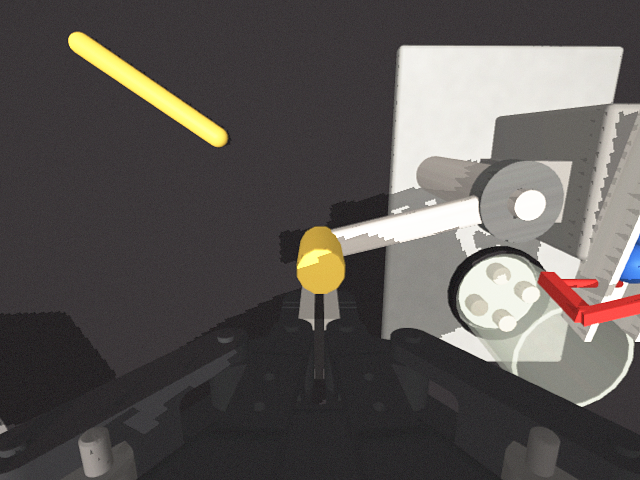

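>>> carry_out(
  deltas=[
    [[0,0.008,-0.001],[0,0,0],1],
    [[0,0.008,-0.001],[0,0,0],1],
    [[0,0.008,0],[0,0,0],1],
    [[0,0.008,0.001],[0,0,0],1],
    [[0.001,0.008,0.001],[0,0,0],1],
  ],
)

```text
t: 5.9
eef_pos: [0.4588, 0.1201, 0.1343]
orientation: [0.257, 1.556, -0.258]
contact_force: [-1.3, -2.7, 1.9]
opening: 0.0002
```

```bash
python3 lev.py w4
```

```text
t 5.95 pos [0.4598 0.1213 0.1342] open 0.0003 F [ 0.1017 -0.4874 -0.2731] x [ 0.0003  0.0007 -1.    ] y [0.3214 0.9469 0.0008] z [ 0.9469 -0.3214  0.    ] q6 2.1554877916567006
delta tool mm [ 0.1954 12.8638  7.4638]
turn deg [-0.049   0.0017 -0.0448]
```

View pics/w4.png

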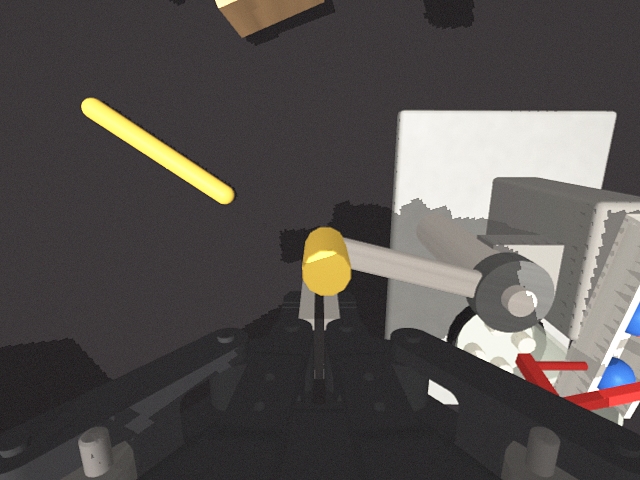

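>>> carry_out(
  deltas=[
    [[0,0.006,0.003],[0,0,0],1],
    [[0,0.004,0.003],[0,0,0],1],
    [[0,0.003,0.002],[0,0,0],1],
    [[0,0.003,0.001],[0,0,0],1],
  ],
)

```text
t: 6.4
eef_pos: [0.4726, 0.1332, 0.1333]
orientation: [0.256, 1.559, -0.258]
contact_force: [-2.8, -3.8, 1.2]
opening: 0.0001
```

```bash
python3 lev.py w5
```

```text
t 6.45 pos [0.4725 0.1331 0.1333] open -0.0005 F [-3.0847 -4.4299  2.2332] x [-0.0039 -0.0017 -1.    ] y [ 0.3214  0.9469 -0.0029] z [ 0.9469 -0.3214 -0.0032] q6 2.1729110989159643
delta tool mm [-0.6844 -2.369  -0.7542]
turn deg [-0.0485 -0.1819  0.1651]
```

View pics/w5.png

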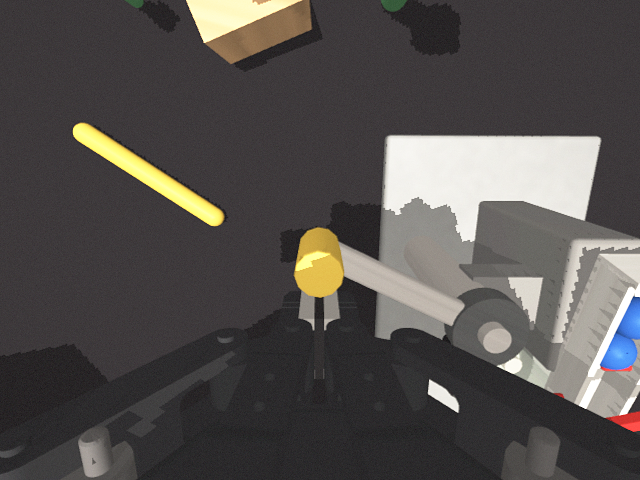

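>>> carry_out(
  deltas=[
    [[0,0.005,0.001],[0,0,0],1],
    [[0,0.006,0.001],[0,0,0],1],
    [[0,0.006,0],[0,0,0],1],
  ],
)

```text
t: 6.8
eef_pos: [0.4733, 0.1342, 0.1333]
orientation: [0.234, 1.562, -0.29]
contact_force: [-5.3, -19.3, 11.8]
opening: 0.0001
```

```bash
python3 lev.py w6
```

```text
t 6.85 pos [0.4733 0.1343 0.1333] open -0.0 F [ -7.9392 -19.7591  11.0344] x [-0.0133 -0.0343 -0.9993] y [ 0.3269  0.9443 -0.0367] z [ 0.945  -0.3272 -0.0013] q6 2.199660870821407
delta tool mm [-0.5176 -3.8138 -1.1857]
turn deg [-0.3979 -0.0823  2.1051]
```

>>> carry_out(
  deltas=[
    [[0,-0.008,-0.003],[0,0,1],1],
    [[0,-0.01,-0.003],[0,0,1],1],
    [[0,-0.012,-0.001],[0,0,0],1],
    [[0,-0.012,0],[0,0,0],1],
    [[0,-0.012,0.001],[0,0,0],1],
    [[0,-0.015,0.003],[0,0,0],1],
    [[0,-0.015,0.003],[0,0,0],1],
    [[0,-0.02,0],[0,0,0],1],
  ],
)

```text
t: 7.7
eef_pos: [0.4435, 0.0322, 0.1358]
orientation: [0.266, 1.544, -0.254]
contact_force: [0.3, 0.2, -0.4]
opening: -0.0
```

>>> carry_out(
  deltas=[
    [[-0.03,0,0],[0,0,0],1],
    [[-0.04,0,0],[0,0,0],1],
    [[-0.03,-0.02,-0.03],[0,0,0],1],
    [[0,0,-0.04],[0,0,0],0.4],
  ],
)

```text
t: 8.1
eef_pos: [0.3728, 0.0326, 0.2387]
orientation: [0.274, 1.54, -0.254]
contact_force: [-0.5, 0.9, 1.0]
opening: 0.0136
```

```bash
python3 lev.py w7; python3 -c "
import cv2
a=cv2.imread('pics/w7t.png')[150:330,220:400]; cv2.imwrite('pics/w7tz.png',cv2.resize(a,None,fx=3.2,fy=3.2,interpolation=2))"
```

```text
t 8.15 pos [0.3647 0.0342 0.2369] open 0.0209 F [-8.4968 -0.3585 -0.0231] x [ 0.0076  0.012  -0.9999] y [0.3294 0.9441 0.0138] z [ 0.9442 -0.3295  0.0033] q6 1.990181401403977
delta tool mm [104.8433 125.0265  68.099 ]
turn deg [-0.5366  0.19   -0.7926]
knob [0.4534 0.0824 0.1547] 86 lever 0.029216465102980038
```

View pics/w7tz.png

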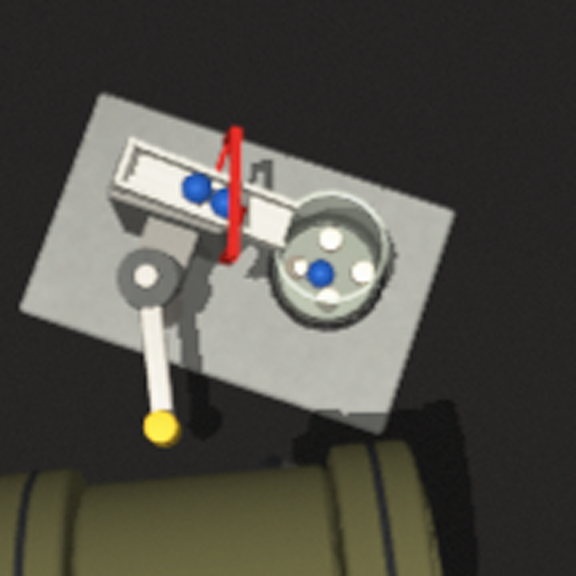

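View pics/w7.png

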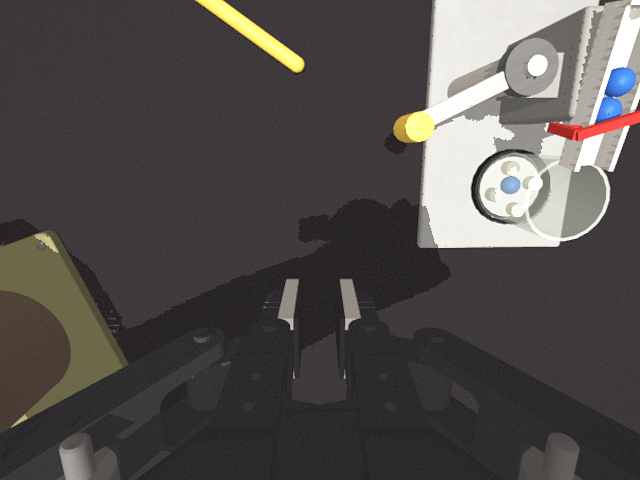

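```bash
python3 -c "
from h import *
go([.479,.2927,.25],np.radians(1.5))"
```

```text
t 8.2 pos [0.3667 0.0338 0.236 ] open 0.0281 F [ 0.6035 -0.2135  0.2352] x [ 0.0085  0.0108 -0.9999] y [0.3279 0.9446 0.013 ] z [ 0.9447 -0.328   0.0045] q6 1.988126191731409
delta tool mm [-10.2027 281.5616  21.2473]
turn deg [-20.6435   0.3882  -0.6916]
```

>>> carry_out(
  deltas=[
    [[-0.004,0.046,0.003],[0,0,0],0.47],
    [[-0.004,0.046,0.004],[0,0,0],0.47],
    [[-0.004,0.046,0.004],[0,0,0],0.47],
    [[-0.004,0.046,0.003],[0,0,0],0.47],
    [[0,0.046,0.003],[0,0,0],0.47],
    [[0,0.03,0.003],[-7,0,0],0.47],
    [[0,0,0],[-7,0.2,-0.4],0.47],
    [[0,0,0],[-6.5,0.2,-0.3],0.47],
  ],
)

```text
t: 9.0
eef_pos: [0.4816, 0.2839, 0.2569]
orientation: [-0.018, 1.559, 0.034]
contact_force: [-0.5, 0.4, 0.8]
opening: 0.0452
```

```bash
python3 -c "
from h import *
go([.479,.2927,.25],np.radians(1.5)); cam('wrist','w8')"
```

```text
t 9.0 pos [0.4816 0.2839 0.2569] open 0.0452 F [-0.4857  0.4117  0.836 ] x [ 0.0119  0.0107 -0.9999] y [-0.0332  0.9994  0.0103] z [0.9994 0.033  0.0123] q6 2.0685197932371673
delta tool mm [ 7.0048  8.7985 -2.4416]
turn deg [ 0.3976  0.7    -0.5904]
```

View pics/w8.png

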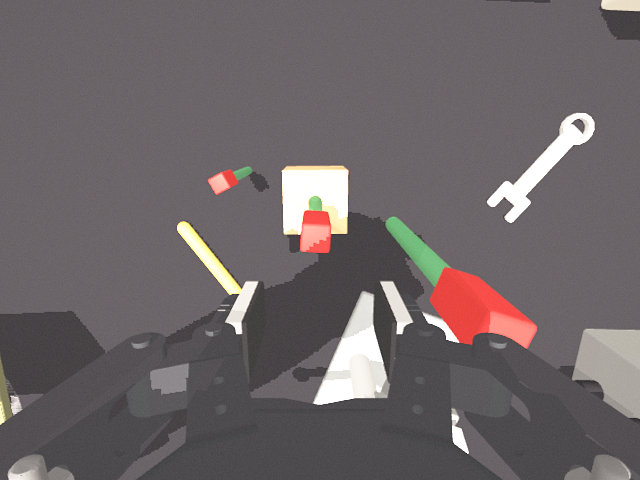

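>>> carry_out(
  deltas=[
    [[0.003,0.004,-0.001],[0.2,0.4,-0.3],0.47],
    [[0.003,0.004,-0.001],[0.2,0.3,-0.3],0.47],
    [[0,0,0],[0,0,0],0.47],
  ],
)

```text
t: 9.35
eef_pos: [0.4806, 0.2927, 0.2496]
orientation: [-0.017, 1.572, 0.018]
contact_force: [-0.1, 0.2, -0.6]
opening: 0.0451
```

```bash
python3 -c "
from h import *
go([.479,.2927,.1563],np.radians(1.5)); c=cam('wrist','w9')
hsv=cv2.cvtColor(c['img'],cv2.COLOR_RGB2HSV); m=((hsv[...,0]<8)|(hsv[...,0]>172))&(hsv[...,1]>130)
P=cloud(c,m); s=(np.hypot(P[:,0]-.479,P[:,1]-.2927)<.035); P=P[s]; Q=P[P[:,2]>P[:,2].max()-.005]
print(Q.mean(0),cv2.minAreaRect((Q[:,:2]*1000).astype(np.float32)),P.max(0),P.min(0))"
```

```text
t 9.35 pos [0.4806 0.2927 0.2496] open 0.0451 F [-0.1118  0.1539 -0.5737] x [-0.0009  0.0009 -1.    ] y [-0.0222  0.9998  0.0009] z [ 0.9998  0.0222 -0.0009] q6 2.094802402707644
delta tool mm [93.3248 -0.0004 -1.5486]
turn deg [-0.2255 -0.0508 -0.0502]
[0.4819 0.293  0.1903] ((481.273193359375, 293.29669189453125), (18.194692611694336, 17.825023651123047), 87.5203628540039) [0.4958 0.3026 0.1926] [0.4722 0.2677 0.0597]
```

View pics/w9.png

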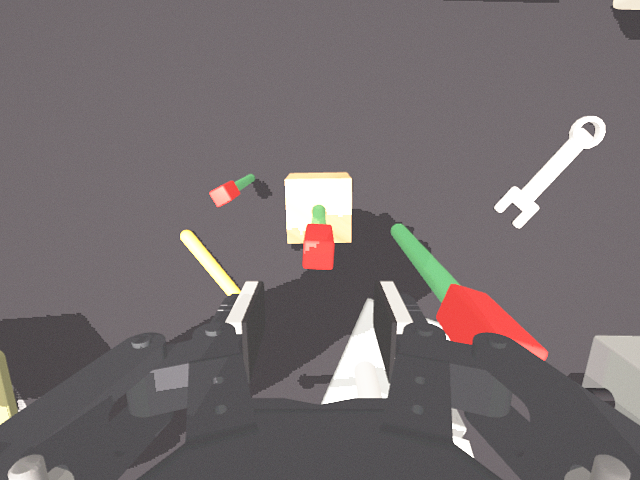

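>>> carry_out(
  deltas=[
    [[0.016,0,0],[0,0,0],0.47],
    [[0.016,0,0],[0,0,0],0.47],
    [[0.016,0,0],[0,0,0],0.47],
    [[0.016,0,0],[0,0,0],0.47],
    [[0.014,0,0],[0,0,0],0.47],
    [[0.01,0,0],[0,0,0],0.47],
    [[0,0,0],[0,0,0],0.47],
  ],
)

```text
t: 10.1
eef_pos: [0.4813, 0.2912, 0.1609]
orientation: [-0.009, 1.567, 0.015]
contact_force: [-0.9, 0.1, 0.9]
opening: 0.0451
```

```bash
python3 -c "
from h import *
go([.480,.2930,.1563],np.radians(1.9)); c=cam('wrist','w10')"
```

```text
t 10.1 pos [0.4813 0.2912 0.1609] open 0.0451 F [-0.8992  0.0983  0.865 ] x [ 0.0034  0.0033 -1.    ] y [-0.0153  0.9999  0.0033] z [0.9999 0.0153 0.0034] q6 2.099025724248632
delta tool mm [ 4.6099  1.7553 -1.3335]
turn deg [-1.0244  0.1973 -0.1862]
```

View pics/w10.png

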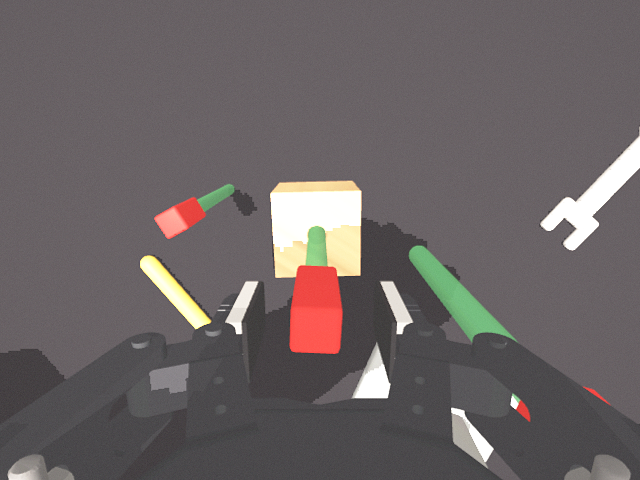

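>>> carry_out(
  deltas=[
    [[0.004,0.002,-0.001],[-0.7,0.2,-0.2],0.47],
    [[0,0,0],[0,0,0],0.47],
    [[0,0,0],[0,0,0],1],
    [[0,0,0],[0,0,0],1],
    [[0,0,0],[0,0,0],1],
    [[0,0,0],[0,0,0],1],
  ],
  newtons=60,
)

```text
t: 10.75
eef_pos: [0.4814, 0.2944, 0.1601]
orientation: [-0.021, 1.568, 0.024]
contact_force: [-0.2, -0.1, -1.2]
opening: 0.0169
```

```bash
python3 -c "
from h import *
go([.480,.2930,.1563],np.radians(1.9)); c=cam('wrist','w11')"
```

```text
t 10.75 pos [0.4814 0.2944 0.1601] open 0.0169 F [-0.1906 -0.0778 -1.2247] x [ 0.0031  0.0022 -1.    ] y [-0.0284  0.9996  0.0022] z [0.9996 0.0284 0.0032] q6 2.09111797796062
delta tool mm [ 3.7831 -1.4123 -1.474 ]
turn deg [-0.271   0.1824 -0.1231]
```

View pics/w11.png

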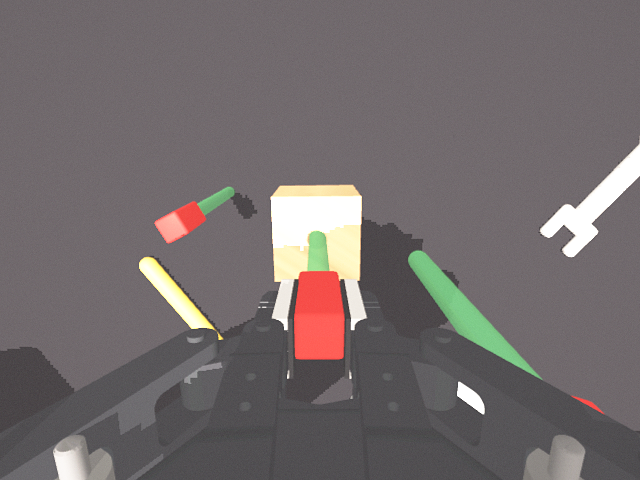

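>>> carry_out(
  deltas=[
    [[-0.01,0,0],[0,0,0],1],
    [[-0.015,0,0],[0,0,0],1],
    [[-0.015,0,0],[0,0,0],1],
    [[-0.015,0,0],[0,0,0],1],
    [[-0.02,0,0],[0,0,0],1],
    [[-0.025,0,0],[0,0,0],1],
    [[-0.035,0,0],[0,0,0],1],
    [[-0.04,0,0],[0,0,0],1],
  ],
  newtons=90,
)

```text
t: 11.6
eef_pos: [0.4802, 0.2929, 0.3406]
orientation: [-0.022, 1.57, 0.021]
contact_force: [0.8, 0.4, 0.3]
opening: 0.0165
```

```bash
python3 -c "
from h import *
go([.53,-.11,.335],np.radians(71.3-90)); c=cam('scene','s12')"
```

```text
t 11.6 pos [0.4802 0.2929 0.3406] open 0.0165 F [0.789  0.3591 0.2528] x [ 0.0006 -0.0008 -1.    ] y [-0.0278  0.9996 -0.0008] z [0.9996 0.0278 0.0006] q6 2.0912784989835633
delta tool mm [   5.9573 -404.1694   38.5649]
turn deg [20.2952  0.0398  0.0388]
```

View pics/s12.png

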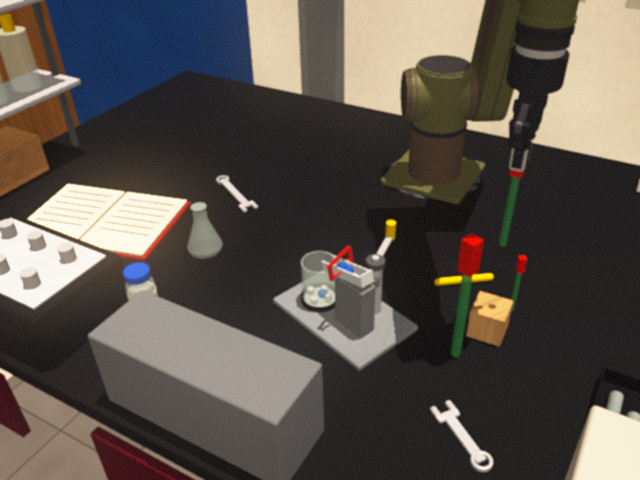

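>>> carry_out(
  deltas=[
    [[0,-0.035,0.003],[0,0,0],1],
    [[0,-0.048,0.005],[0,0,0],1],
    [[0,-0.048,0.005],[0,0,0],1],
    [[0,-0.048,0.005],[0,0,0],1],
    [[0,-0.048,0.006],[0,0,0],1],
    [[0,-0.048,0.006],[0,0,0],1],
    [[0,-0.048,0.006],[0,0,0],1],
    [[0,-0.04,0.006],[0,0,0],1],
  ],
)

```text
t: 12.45
eef_pos: [0.5426, -0.0727, 0.3566]
orientation: [-0.022, 1.535, 0.04]
contact_force: [0.5, 0.4, 0.2]
opening: 0.0165
```

>>> carry_out(
  deltas=[
    [[0,0,0],[6,0,0],1],
    [[0,0,0],[7,0,0],1],
    [[0,0,0],[7,0,0],1],
    [[0,0,0],[0,0,0],1],
  ],
)

```text
t: 12.85
eef_pos: [0.5442, -0.0813, 0.3588]
orientation: [0.272, 1.516, -0.249]
contact_force: [0.3, -1.0, -0.3]
opening: 0.0167
```

```bash
python3 -c "
from h import *
go([.535,-.088,.335],np.radians(71.3-90)); c=cam('wrist','w13')
cv2.imwrite('pics/w13.png',c['img'][:,:,::-1])
c=cam('top'); cv2.imwrite('pics/t13.png',cv2.resize(c['img'][180:280,250:390],None,fx=5,fy=5,interpolation=2)[:,:,::-1])"
```

```text
t 12.85 pos [ 0.5442 -0.0813  0.3588] open 0.0167 F [ 0.2914 -0.9775 -0.2961] x [ 0.0411  0.0082 -0.9991] y [0.3272 0.9447 0.0212] z [ 0.9441 -0.3278  0.0362] q6 1.7480578628248504
delta tool mm [23.3322 -9.8205 -7.3884]
turn deg [-0.4244  2.0766 -1.2085]
```

View pics/w13.png

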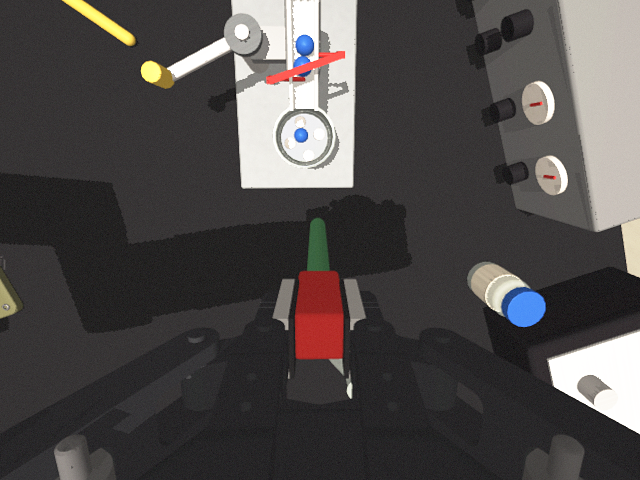

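View pics/t13.png

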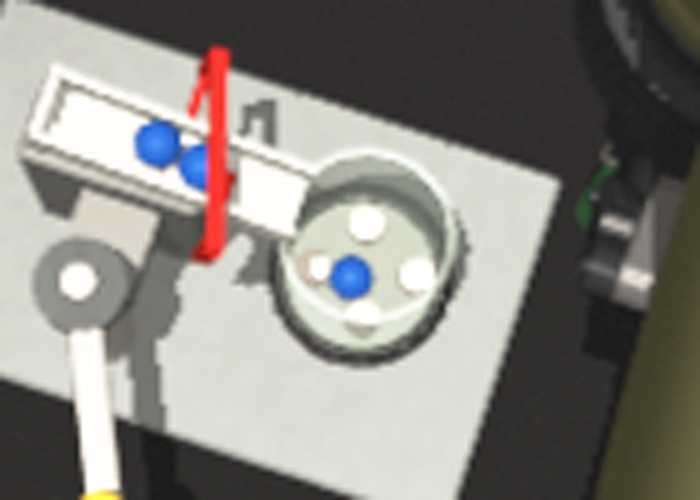

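```bash
python3 - <<'E'
from h import *
c=cam('top')
B=np.array([.561,-.012,0])
s=(abs(cloud(c,np.ones((480,640),bool))[:,2]-.104)<.003)
P=cloud(c,np.ones((480,640),bool))
for nm,(a,b),z in [("p",(366,222),.03),("p",(318,268),.03),("p",(416,274),.03),("p",(362,312),.03),("bead",(351,277),.028)]:
    X=px2w(c,250+(a-2)/5,180+(b-2)/5,z=z); d=X-B; print(nm,X,"xd,yd",d@XD*1000,d@YD*1000)
w=cam('wrist'); cv2.imwrite('pics/w14.png',cv2.resize(w['img'][90:180,250:360],None,fx=6,fy=6,interpolation=2)[:,:,::-1])
for k in (.017,.104):
    pts=[w2px(w,[B[0]+R_*np.cos(t),B[1]+R_*np.sin(t),k]) for R_ in [.0315 if k>.1 else .030] for t in np.arange(0,6.28,.3)]
    im=None
img=cv2.resize(w['img'][90:180,250:360],None,fx=6,fy=6,interpolation=2)[:,:,::-1].copy()
for k,R_,col in((.017,.03,(0,255,0)),(.104,.0315,(0,0,255))):
    for t in np.arange(0,6.28,.1):
        p=w2px(w,[B[0]+R_*np.cos(t),B[1]+R_*np.sin(t),k]); cv2.circle(img,(int((p[0]-250+.5)*6),int((p[1]-90+.5)*6)),2,col,-1)
cv2.imwrite('pics/w14o.png',img)
img=cv2.resize(c['img'][180:280,250:390],None,fx=5,fy=5,interpolation=2)[:,:,::-1].copy()
for k,R_,col in((.017,.03,(0,255,0)),(.104,.0315,(0,0,255))):
    for t in np.arange(0,6.28,.1):
        p=w2px(c,[B[0]+R_*np.cos(t),B[1]+R_*np.sin(t),k]); cv2.circle(img,(int((p[0]-250+.5)*5),int((p[1]-180+.5)*5)),2,col,-1)
cv2.imwrite('pics/t14o.png',img)
E
```

```text
p [ 0.5795 -0.0129  0.03  ] xd,yd 17.85177664554993 5.076735521258132
p [0.561  0.0062 0.03  ] xd,yd -5.781068131811048 17.21999896645185
p [ 0.5586 -0.0326  0.03  ] xd,yd 4.3253328730556415 -20.240205433208654
p [ 0.5434 -0.0111  0.03  ] xd,yd -16.919362179931063 -4.799209885071469
bead [ 0.5578 -0.0069  0.028 ] xd,yd -4.694382353898519 3.788356081771422
```

View pics/w14o.png

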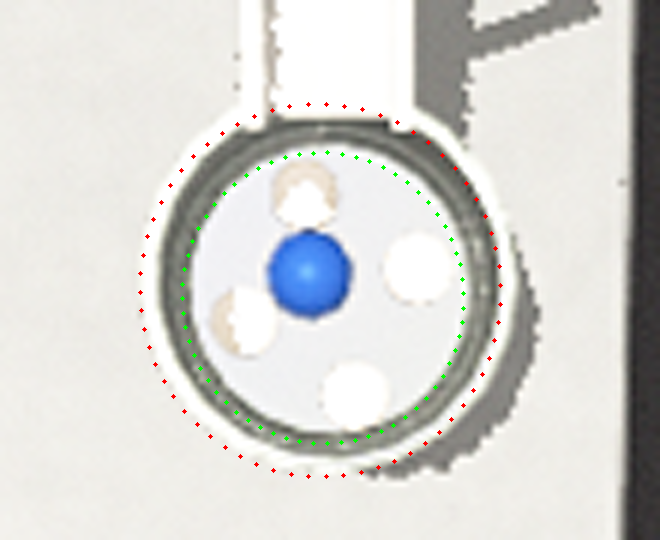

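View pics/t14o.png

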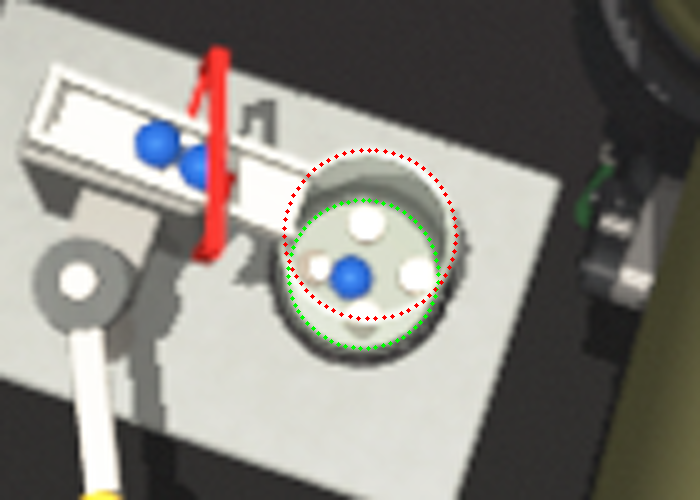

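>>> carry_out(
  deltas=[
    [[0.005,0,0],[-0.2,1,-0.6],1],
    [[0.005,0,0],[-0.2,1,-0.6],1],
    [[0.01,0,0],[0,0,0],1],
    [[0,0,0],[0,0,0],1],
  ],
)

```text
t: 13.45
eef_pos: [0.5446, -0.0797, 0.3365]
orientation: [0.249, 1.559, -0.252]
contact_force: [-0.0, 0.5, 0.1]
opening: 0.0165
```

```bash
cat >> h.py <<'E'
BC=np.array([.562,-.0118,0.])
def bk(xd,yd,tipz,L=.150):
    """go so rod tip is at beaker-frame mm (xd,yd) and height tipz"""
    go(BC+XD*xd/1e3+YD*yd/1e3+[0,0,tipz+L],np.radians(71.3-90))
def whereis():
    o,M=st(); tip=o["eef_pos"]+.150*M[:,0]; d=tip-BC; print("tip xd,yd,z mm",d@XD*1e3,d@YD*1e3,tip[2]*1e3,"|F|",np.linalg.norm(o["contact_force"]))
E
python3 - <<'E'
from h import *
bk(17.5,-11,.17); o,M=st()
c=cam('wrist'); tip=o["eef_pos"]+.15*M[:,0]; print("pred tip px",w2px(c,tip), "cap", w2px(c,o["eef_pos"]-.03*M[:,0]))
cv2.imwrite('pics/w15.png',cv2.resize(c['img'][180:380,240:400],None,fx=4,fy=4,interpolation=2)[:,:,::-1][:600])
E
```

```text
t 13.45 pos [ 0.5446 -0.0797  0.3365] open 0.0165 F [-0.038   0.4659  0.0539] x [-0.0033 -0.0008 -1.    ] y [ 0.3136  0.9495 -0.0018] z [ 0.9495 -0.3136 -0.0029] q6 1.7453153324068311
delta tool mm [16.3097 58.7935 12.7154]
turn deg [ 0.4213 -0.1652  0.103 ]
t 13.45 pos [ 0.5446 -0.0797  0.3365] open 0.0165 F [-0.038   0.4659  0.0539] x [-0.0033 -0.0008 -1.    ] y [ 0.3136  0.9495 -0.0018] z [ 0.9495 -0.3136 -0.0029] q6 1.7453153324068311
pred tip px [317.4344 221.5907] cap [315.5364 338.5124]
```

View pics/w15.png

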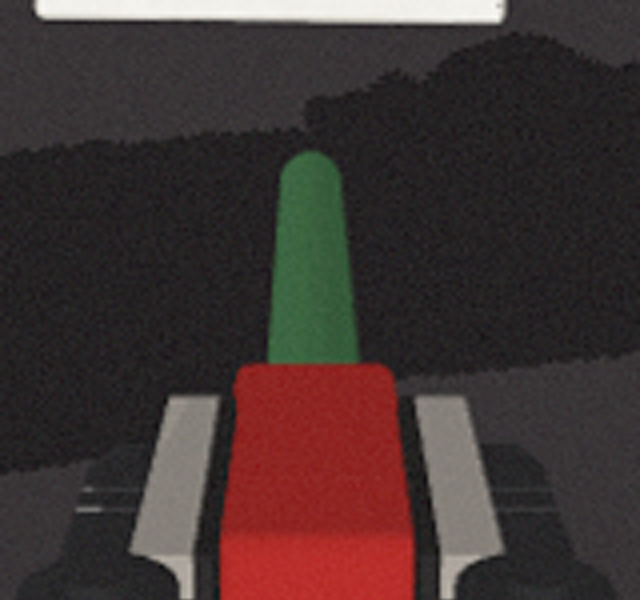

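>>> carry_out(
  deltas=[
    [[0.004,0.015,0.003],[0.4,0,0],1],
    [[0.004,0.018,0.004],[0,0,0],1],
    [[0.004,0.014,0.003],[0,0,0],1],
    [[0.004,0.011,0.003],[0,0,0],1],
    [[0,0,0],[0,0,0],1],
  ],
)

```text
t: 14.0
eef_pos: [0.5765, -0.0273, 0.3201]
orientation: [0.255, 1.558, -0.258]
contact_force: [-1.6, -0.2, -0.8]
opening: 0.0162
```

```bash
python3 - <<'E'
from h import *
bk(17.5,-11,.115); whereis()
c=cam('wrist','w16')
c=cam('top'); cv2.imwrite('pics/t16.png',cv2.resize(c['img'][180:280,250:390],None,fx=5,fy=5,interpolation=2)[:,:,::-1])
E
```

```text
t 14.0 pos [ 0.5765 -0.0273  0.3201] open 0.0162 F [-1.6027 -0.2286 -0.7605] x [-0.0025 -0.0016 -1.    ] y [ 0.3212  0.947  -0.0023] z [ 0.947  -0.3212 -0.0019] q6 1.8513229823890416
delta tool mm [55.132  -0.8179 -1.1527]
turn deg [-0.0348 -0.1062  0.13  ]
t 14.0 pos [ 0.5765 -0.0273  0.3201] open 0.0162 F [-1.6027 -0.2286 -0.7605] x [-0.0025 -0.0016 -1.    ] y [ 0.3212  0.947  -0.0023] z [ 0.947  -0.3212 -0.0019] q6 1.8513229823890416
tip xd,yd,z mm 18.477261473301766 -10.398031191884375 170.1284073391459 |F| 1.7886902450116662
```

View pics/w16.png

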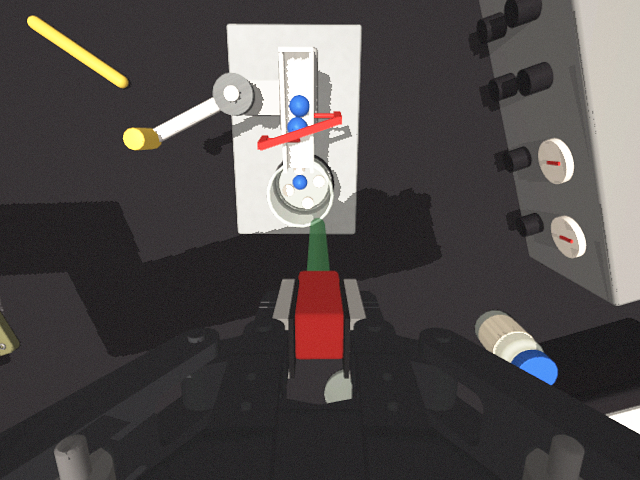

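Rod is over the beaker; descend to just above the rim first.

>>> carry_out(
  deltas=[
    [[0.015,0,-0.001],[0,0,0],1],
    [[0.015,0,0],[0,0,0],1],
    [[0.015,0,0],[0,0,0],1],
    [[0.01,-0.001,0],[0,0,0],1],
    [[0,0,0],[0,0,0],1],
  ],
)

```text
t: 14.6
eef_pos: [0.5742, -0.0321, 0.2666]
orientation: [0.256, 1.553, -0.263]
contact_force: [1.3, -0.3, -0.3]
opening: 0.0166
```

```bash
python3 - <<'E'
from h import *
bk(17.5,-11,.04); whereis()
c=cam('wrist','w17')
c=cam('scene'); cv2.imwrite('pics/s17.png',cv2.resize(c['img'][200:320,270:430],None,fx=4.5,fy=4.5,interpolation=2)[:,:,::-1])
E
```

```text
t 14.6 pos [ 0.5742 -0.0321  0.2666] open 0.0166 F [ 1.3084 -0.2973 -0.263 ] x [ 0.0014 -0.0043 -1.    ] y [ 0.3249  0.9457 -0.0036] z [ 0.9457 -0.3249  0.0027] q6 1.8482382483695878
delta tool mm [76.5952  4.5841 -0.7465]
turn deg [-0.2604  0.1536  0.2066]
t 14.6 pos [ 0.5742 -0.0321  0.2666] open 0.0166 F [ 1.3084 -0.2973 -0.263 ] x [ 0.0014 -0.0043 -1.    ] y [ 0.3249  0.9457 -0.0036] z [ 0.9457 -0.3249  0.0027] q6 1.8482382483695878
tip xd,yd,z mm 18.421737727094868 -15.852585115386335 116.6144329784799 |F| 1.367304077767035
```

View pics/w17.png

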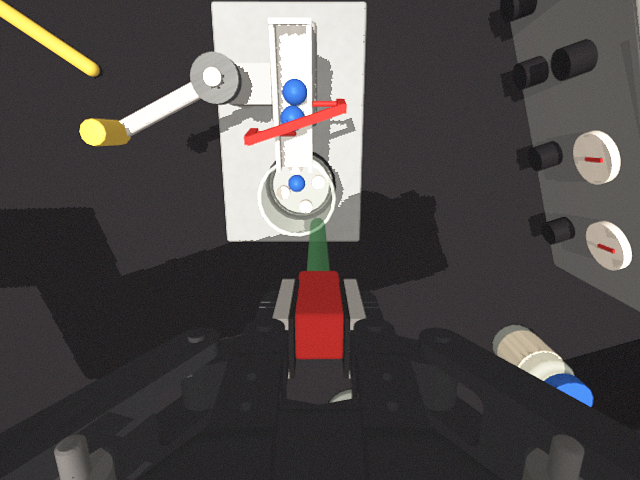

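View pics/s17.png

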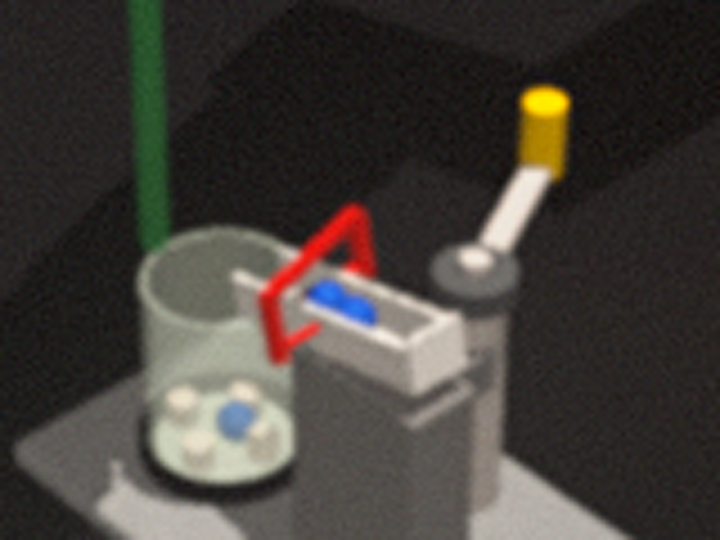

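>>> carry_out(
  deltas=[
    [[0,0.004,-0.002],[-0.2,0.1,0.1],1],
    [[0,0.003,-0.002],[0,0,0.1],1],
    [[0,0,0],[0,0,0],1],
  ],
)

```text
t: 15.0
eef_pos: [0.5746, -0.0236, 0.2704]
orientation: [0.258, 1.548, -0.256]
contact_force: [1.1, 1.0, -0.1]
opening: 0.017
```

```bash
python3 - <<'E'
from h import *
bk(14,-9,.06); whereis()
E
```

```text
t 15.0 pos [ 0.5746 -0.0236  0.2704] open 0.017 F [ 1.0661  0.9914 -0.1047] x [ 0.0072 -0.0001 -1.    ] y [0.3215 0.9469 0.0023] z [ 0.9469 -0.3215  0.0068] q6 1.856973958248663
delta tool mm [60.3393 -2.0225 -2.1478]
turn deg [-0.0547  0.3907 -0.129 ]
t 15.0 pos [ 0.5746 -0.0236  0.2704] open 0.017 F [ 1.0661  0.9914 -0.1047] x [ 0.0072 -0.0001 -1.    ] y [0.3215 0.9469 0.0023] z [ 0.9469 -0.3215  0.0068] q6 1.856973958248663
tip xd,yd,z mm 16.76120021179563 -6.778016481495624 120.36080609511498 |F| 1.459567666622244
```

>>> carry_out(
  deltas=[
    [[0.008,-0.001,-0.002],[0,0.3,0],1],
    [[0.008,-0.001,0],[0,0,0],1],
    [[0.008,0,0],[0,0,0],1],
    [[0.006,0,0],[0,0,0],1],
  ],
)

```text
t: 15.4
eef_pos: [0.5728, -0.0246, 0.2392]
orientation: [0.258, 1.551, -0.254]
contact_force: [-0.1, 0.4, -0.5]
opening: 0.0167
```

```bash
python3 - <<'E'
from h import *
bk(14,-9,.06); whereis()
c=cam('scene'); cv2.imwrite('pics/s18.png',cv2.resize(c['img'][200:320,270:430],None,fx=4.5,fy=4.5,interpolation=2)[:,:,::-1])
E
```

```text
t 15.4 pos [ 0.5728 -0.0246  0.2392] open 0.0167 F [-0.1032  0.4377 -0.4763] x [ 0.0044  0.0015 -1.    ] y [0.3209 0.9471 0.0028] z [ 0.9471 -0.3209  0.0037] q6 1.8535927711054108
delta tool mm [29.2056 -0.4188 -0.4393]
turn deg [-0.0157  0.2124 -0.1615]
t 15.4 pos [ 0.5728 -0.0246  0.2392] open 0.0167 F [-0.1032  0.4377 -0.4763] x [ 0.0044  0.0015 -1.    ] y [0.3209 0.9471 0.0028] z [ 0.9471 -0.3209  0.0037] q6 1.8535927711054108
tip xd,yd,z mm 14.887268741587587 -8.240869701715166 89.20972362809951 |F| 0.6550699803195732
```

View pics/s18.png

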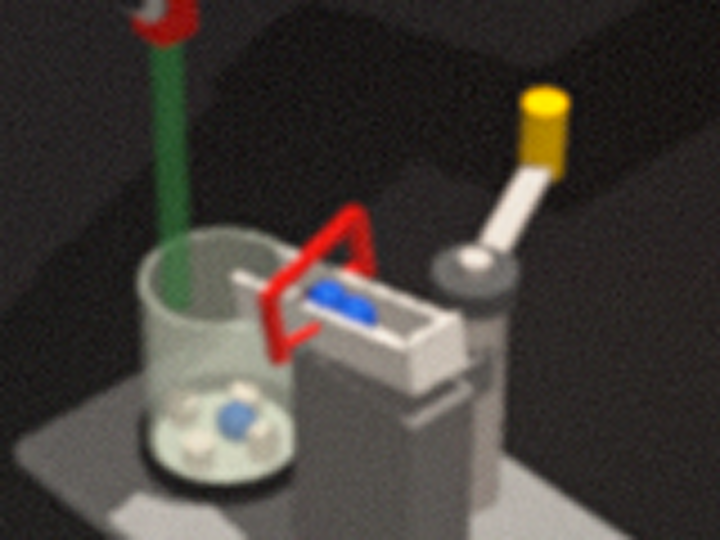

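```bash
python3 - <<'E'
from h import *
c=cam('scene')
for n,(a,b) in dict(A=(18,5),B=(-5,20),C=(-18,-5),D=(5,-21),rod=(17.5,-11),bead=(-4.5,4)).items():
    p=w2px(c,BC+XD*a/1e3+YD*b/1e3+[0,0,.028]); print(n,(p-[270,200])*4.5)
E
```

```text
A [198.5584 441.4902]
B [263.5062 433.9105]
C [246.7769 391.784 ]
D [181.4572 397.9984]
rod [174.4972 422.5269]
bead [237.1884 416.1244]
```

>>> carry_out(
  deltas=[
    [[0.008,0,0.001],[0,0.2,-0.1],1],
    [[0.009,-0.001,0],[0,0,0],1],
    [[0.009,-0.001,0.001],[0,0,0],1],
    [[0.008,0,0],[0,0,0],1],
    [[0.008,0,0],[0,0,0],1],
  ],
)

```text
t: 16.0
eef_pos: [0.5745, -0.0275, 0.1941]
orientation: [0.257, 1.555, -0.256]
contact_force: [0.6, -0.8, -0.9]
opening: 0.0164
```

```bash
python3 - <<'E'
from h import *
bk(17,-11,.019); whereis()
E
```

```text
t 16.0 pos [ 0.5745 -0.0275  0.1941] open 0.0164 F [ 0.6225 -0.8062 -0.9059] x [ 0.0004  0.0008 -1.    ] y [0.3211 0.947  0.0009] z [ 0.947  -0.3211  0.0001] q6 1.8493656448292717
delta tool mm [25.1057 -0.1309  0.1505]
turn deg [-0.0295  0.005  -0.0503]
t 16.0 pos [ 0.5745 -0.0275  0.1941] open 0.0164 F [ 0.6225 -0.8062 -0.9059] x [ 0.0004  0.0008 -1.    ] y [0.3211 0.947  0.0009] z [ 0.947  -0.3211  0.0001] q6 1.8493656448292717
tip xd,yd,z mm 16.860506590574534 -10.75931567567224 44.105879402695834 |F| 1.3631252449559441
```

>>> carry_out(
  deltas=[
    [[0.007,0,0],[0,0,0],1],
    [[0.006,0,0],[0,0,0],1],
    [[0.005,0,0],[0,0,0],1],
    [[0.004,0,0],[0,0,0],1],
    [[0,0,0],[0,0,0],1],
  ],
)

```text
t: 16.5
eef_pos: [0.5734, -0.0274, 0.1685]
orientation: [0.257, 1.558, -0.256]
contact_force: [-0.5, -0.2, -0.9]
opening: 0.0166
```

```bash
python3 - <<'E'
from h import *
bk(17,-11,.019); whereis()
c=cam('scene'); cv2.imwrite('pics/s19.png',cv2.resize(c['img'][200:320,270:430],None,fx=4.5,fy=4.5,interpolation=2)[:,:,::-1])
E
```

```text
t 16.5 pos [ 0.5734 -0.0274  0.1685] open 0.0166 F [-0.5277 -0.1981 -0.8678] x [-0.0023  0.001  -1.    ] y [0.321  0.9471 0.0002] z [ 0.9471 -0.321  -0.0025] q6 1.8494048469875517
delta tool mm [-0.5328  0.0944  1.2088]
turn deg [-0.0252 -0.1458 -0.0127]
t 16.5 pos [ 0.5734 -0.0274  0.1685] open 0.0166 F [-0.5277 -0.1981 -0.8678] x [-0.0023  0.001  -1.    ] y [0.321  0.9471 0.0002] z [ 0.9471 -0.321  -0.0025] q6 1.8494048469875517
tip xd,yd,z mm 15.40818036911606 -11.060322096951783 18.470789110231838 |F| 1.0347600776242296
```

View pics/s19.png

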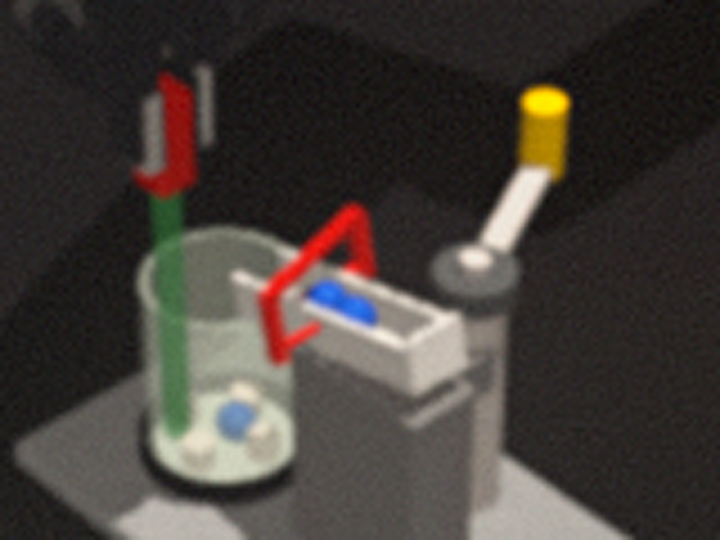

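>>> carry_out(
  deltas=[
    [[0,0.0044,0.003],[0,0,0],1],
    [[0,0.005,0.002],[0,0,0],1],
    [[0,0.005,0],[0,0,0],1],
    [[0,0.005,-0.001],[0,0,0],1],
  ],
)

```text
t: 16.95
eef_pos: [0.5857, -0.0095, 0.1701]
orientation: [0.258, 1.555, -0.256]
contact_force: [-0.2, 0.6, -0.3]
opening: 0.0165
```

```bash
cat > ws.py <<'E'
from h import *
import sys
whereis(); o=r.observe(); M=Ro.from_rotvec(o["orientation"]).as_matrix(); tip=o["eef_pos"]+.15*M[:,0]-BC; a=np.degrees(np.arctan2(tip@YD,tip@XD)); print("ang",a,"R",np.hypot(tip@YD,tip@XD)*1e3, "tcpR", np.hypot((o["eef_pos"]-BC)@YD,(o["eef_pos"]-BC)@XD)*1e3)
if len(sys.argv)>1:
    c=cam('scene'); cv2.imwrite(f'pics/{sys.argv[1]}.png',cv2.resize(c['img'][200:320,270:430],None,fx=4.5,fy=4.5,interpolation=2)[:,:,::-1])
# next 8 ideal moves from here
x,y=tip@XD*1e3,tip@YD*1e3
for k in range(1,9):
    t=np.radians(a+16*k); nx,ny=18*np.cos(t),18*np.sin(t); print("y %.1f z %.1f"%(ny-y,nx-x),end="; "); x,y=nx,ny
z=np.array([np.cos(np.radians(-18.7)),np.sin(np.radians(-18.7)),0]); x=np.array([0,0,-1.]); T=np.stack([x,np.cross(z,x),z],1)
print("turn deg",np.degrees(Ro.from_matrix(M.T@T).as_rotvec()))
E
python3 ws.py s20
```

```text
t 16.95 pos [ 0.5857 -0.0095  0.1701] open 0.0165 F [-0.1696  0.6026 -0.3057] x [ 0.0011  0.001  -1.    ] y [0.3219 0.9468 0.0013] z [ 0.9468 -0.3219  0.0007] q6 1.8818159752910957
tip xd,yd,z mm 21.75702361325348 10.00019405979045 20.13436648438721 |F| 0.6966519884892486
ang 24.68495961781735 R 23.94518652550315 tcpR 23.772846910465105
y 1.7 z -8.1; y 3.3 z -3.8; y 2.1 z -4.5; y 0.8 z -4.9; y -0.6 z -5.0; y -1.9 z -4.6; y -3.1 z -3.9; y -4.1 z -2.9; turn deg [-0.0763  0.0389 -0.0732]
```

View pics/s20.png

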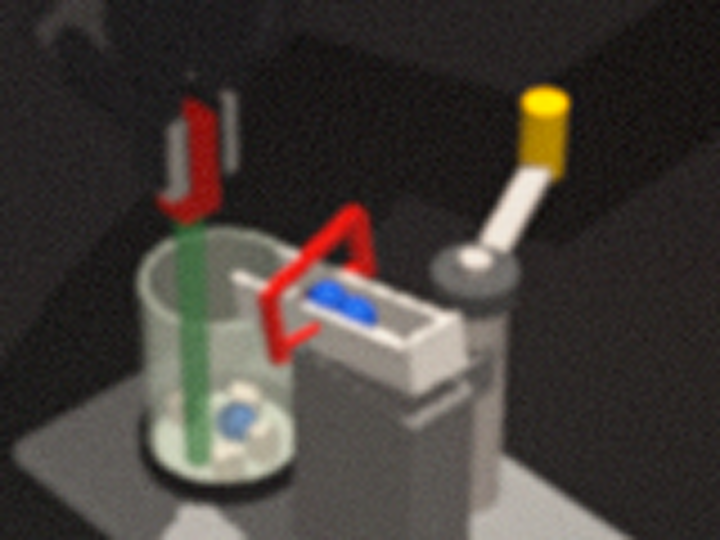

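>>> carry_out(
  deltas=[
    [[0.001,0.001,-0.005],[0,0,0],1],
    [[0.001,0.003,-0.006],[0,0,0],1],
    [[0,0.002,-0.005],[0,0,0],1],
    [[0,0.001,-0.005],[0,0,0],1],
  ],
)

```text
t: 17.4
eef_pos: [0.5679, 0.0032, 0.1683]
orientation: [0.252, 1.551, -0.261]
contact_force: [2.9, -6.0, -0.2]
opening: 0.0166
```

```bash
python3 ws.py s21
```

```text
t 17.4 pos [0.5679 0.0032 0.1683] open 0.0166 F [ 2.8867 -6.0091 -0.2002] x [ 0.0035 -0.0063 -1.    ] y [ 0.3213  0.947  -0.0048] z [ 0.947  -0.3213  0.0053] q6 1.9070776433442396
tip xd,yd,z mm 1.6160935356951465 15.361183355358301 18.33499955340659 |F| 6.669492626810332
ang 83.9942150772778 R 15.445961038182526 tcpR 16.110076315433556
y 2.4 z -4.7; y -1.5 z -4.8; y -2.8 z -4.2; y -3.8 z -3.2; y -4.6 z -2.0; y -5.0 z -0.7; y -5.0 z 0.7; y -4.6 z 2.0; turn deg [-0.043   0.3041  0.278 ]
```

View pics/s21.png

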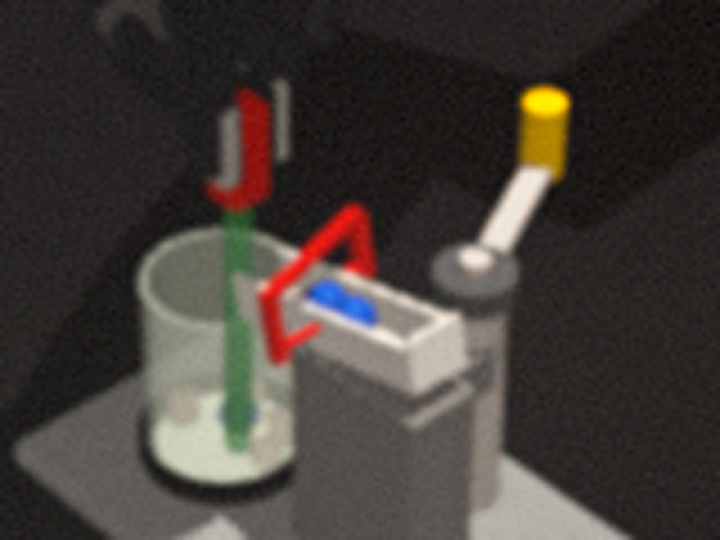

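>>> carry_out(
  deltas=[
    [[0,0,-0.005],[0,0.2,0.2],1],
    [[0,-0.001,-0.005],[0,0,0],1],
    [[0,-0.003,-0.005],[0,0,0],1],
    [[0,-0.004,-0.004],[0,0,0],1],
  ],
)

```text
t: 17.85
eef_pos: [0.5527, -0.001, 0.1708]
orientation: [0.252, 1.537, -0.262]
contact_force: [6.1, 0.2, -2.6]
opening: 0.0166
```

```bash
python3 ws.py s22
```

```text
t 17.85 pos [ 0.5527 -0.001   0.1708] open 0.0166 F [ 6.0752  0.1581 -2.5881] x [ 0.0172 -0.0089 -0.9998] y [ 0.3225  0.9466 -0.0029] z [ 0.9464 -0.3224  0.0192] q6 1.9025421722029185
tip xd,yd,z mm -9.43290337325063 6.827214559784124 20.783613478483147 |F| 6.605446121807208
ang 144.10425966509732 R 11.644334446176451 tcpR 14.292990290236636
y -0.7 z -7.5; y -4.9 z -1.0; y -5.0 z 0.4; y -4.7 z 1.7; y -4.0 z 3.0; y -3.1 z 4.0; y -1.9 z 4.6; y -0.5 z 5.0; turn deg [-0.1134  1.0975  0.1684]
```

View pics/s22.png

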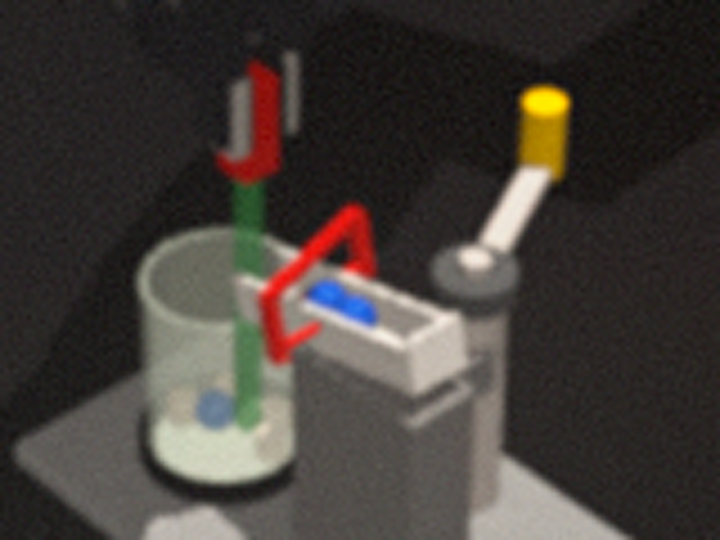

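>>> carry_out(
  deltas=[
    [[0.001,-0.003,-0.004],[0,0.6,0],1],
    [[0.001,-0.005,-0.003],[0,0.5,0.1],1],
    [[0.001,-0.005,0],[0,0,0],1],
    [[0,-0.005,0.001],[0,0,0],1],
    [[0,-0.005,0.002],[0,0,0],1],
  ],
)

```text
t: 18.4
eef_pos: [0.5471, -0.0165, 0.1709]
orientation: [0.268, 1.542, -0.242]
contact_force: [1.7, 2.2, -0.0]
opening: 0.0161
```

```bash
python3 ws.py s23
```

```text
t 18.4 pos [ 0.5471 -0.0165  0.1709] open 0.0161 F [ 1.6525  2.1515 -0.0363] x [ 0.0162  0.0142 -0.9998] y [0.32   0.9472 0.0186] z [ 0.9473 -0.3202  0.0108] q6 1.8579674687905754
tip xd,yd,z mm -10.957040292800187 -6.451769887695614 20.975428780016458 |F| 2.713124108372594
ang -149.50939601892512 R 12.715426326388853 tcpR 15.611546264376702
y -6.6 z -1.4; y -2.9 z 4.1; y -1.7 z 4.7; y -0.3 z 5.0; y 1.1 z 4.9; y 2.4 z 4.4; y 3.5 z 3.6; y 4.4 z 2.5; turn deg [ 0.0275  0.6204 -1.0665]
```

View pics/s23.png

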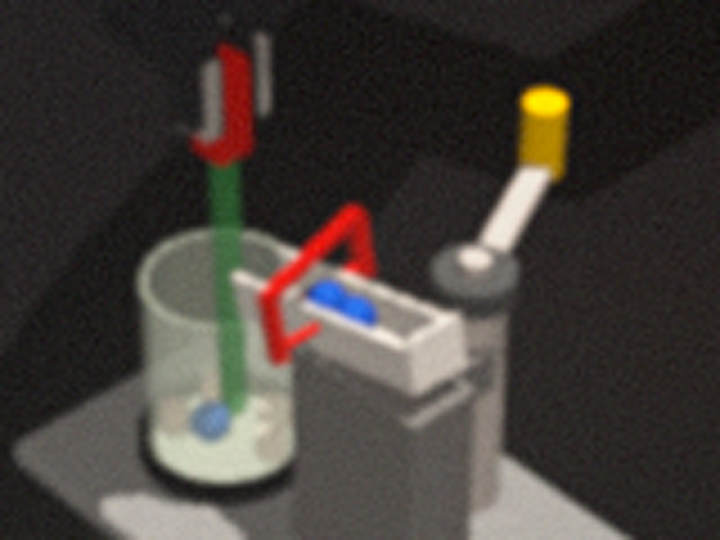

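>>> carry_out(
  deltas=[
    [[0.002,-0.005,-0.002],[0,0.3,-0.6],1],
    [[0.002,-0.005,0.002],[0,0.3,-0.5],1],
    [[0.001,-0.004,0.004],[0,0,0],1],
    [[0,-0.002,0.005],[0,0,0],1],
  ],
)

```text
t: 18.85
eef_pos: [0.5528, -0.0321, 0.1666]
orientation: [0.261, 1.553, -0.248]
contact_force: [0.9, 3.1, 0.5]
opening: 0.0169
```

```bash
python3 ws.py s24
```

```text
t 18.85 pos [ 0.5528 -0.0321  0.1666] open 0.0169 F [0.9221 3.0531 0.4805] x [ 0.004   0.0078 -1.    ] y [0.3187 0.9478 0.0086] z [ 0.9478 -0.3187  0.0013] q6 1.8325335570030703
tip xd,yd,z mm -1.9633241201446947 -20.904089864337593 16.603756227612344 |F| 3.225320894357824
ang -95.36551291395092 R 20.996085698459215 tcpR 22.303024109251325
y 3.2 z 5.3; y 1.6 z 4.7; y 2.8 z 4.1; y 3.9 z 3.2; y 4.6 z 2.0; y 5.0 z 0.6; y 5.0 z -0.8; y 4.6 z -2.1; turn deg [ 0.113   0.0758 -0.4942]
```

View pics/s24.png

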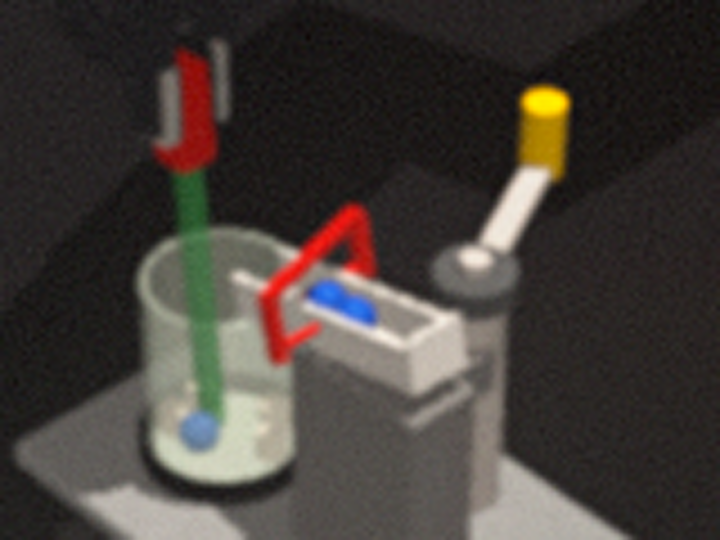

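>>> carry_out(
  deltas=[
    [[0,0,0.005],[0,0,-0.4],1],
    [[0,0.001,0.005],[0,0,0],1],
    [[0,0.003,0.005],[0,0,0],1],
    [[0,0.003,0.004],[0,0,0],1],
  ],
  newtons=120,
)

```text
t: 19.3
eef_pos: [0.5627, -0.0324, 0.1665]
orientation: [0.253, 1.578, -0.259]
contact_force: [-5.0, 0.3, 10.5]
opening: 0.0159
```

```bash
python3 ws.py s25
```

```text
t 19.3 pos [ 0.5627 -0.0324  0.1665] open 0.0159 F [-5.0358  0.3323 10.5292] x [-0.0222 -0.0002 -0.9998] y [ 0.3192  0.9477 -0.0073] z [ 0.9474 -0.3193 -0.021 ] q6 1.8391314629214428
tip xd,yd,z mm 4.108079284416885 -20.405933215444037 16.542175830466853 |F| 11.676239520630094
ang -78.61748100087145 R 20.815341116595167 tcpR 20.620178792839138
y 4.4 z 4.2; y 2.9 z 4.1; y 3.9 z 3.1; y 4.6 z 1.9; y 5.0 z 0.6; y 4.9 z -0.8; y 4.5 z -2.1; y 3.8 z -3.3; turn deg [ 0.0791 -1.2025  0.421 ]
```

View pics/s25.png

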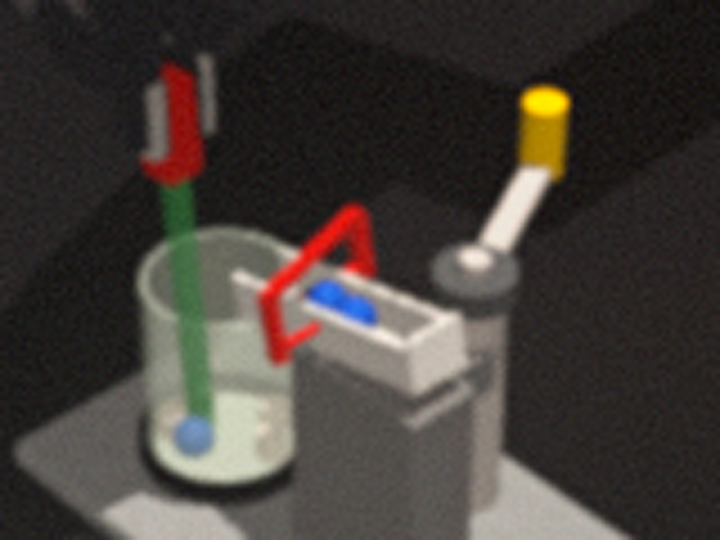

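>>> carry_out(
  deltas=[
    [[-0.001,0.003,0.006],[0,-0.6,0.2],1],
    [[0,0.003,0.005],[0,-0.5,0.2],1],
    [[0,0.005,0.003],[0,0,0],1],
    [[0,0.005,0.002],[0,0,0],1],
    [[0,0.005,0.001],[0,0,0],1],
  ],
)

```text
t: 19.85
eef_pos: [0.567, -0.0262, 0.1669]
orientation: [0.235, 1.592, -0.281]
contact_force: [-2.2, -2.8, 6.0]
opening: 0.0162
```

```bash
python3 ws.py s26
```

```text
t 19.85 pos [ 0.567  -0.0262  0.1669] open 0.0162 F [-2.1747 -2.7578  6.0356] x [-0.0411 -0.0226 -0.9989] y [ 0.3206  0.9466 -0.0346] z [ 0.9463 -0.3217 -0.0316] q6 1.8658652806594382
tip xd,yd,z mm 4.557900416348841 -17.201413505747652 17.01823531720431 |F| 6.983089387965076
ang -75.15924869528534 R 17.795029721837235 tcpR 15.19288795297292
y 1.7 z 4.7; y 3.1 z 3.9; y 4.1 z 2.9; y 4.7 z 1.6; y 5.0 z 0.3; y 4.9 z -1.1; y 4.4 z -2.4; y 3.6 z -3.5; turn deg [-0.045  -1.8135  1.9847]
```

View pics/s26.png

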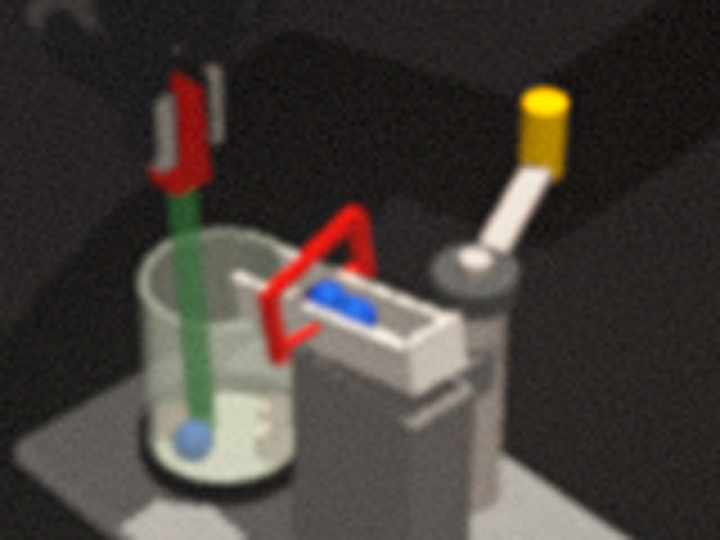

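>>> carry_out(
  deltas=[
    [[-0.002,0.006,-0.001],[0,-0.9,1],1],
    [[0,0.006,0],[0,-0.9,1],1],
    [[0,0.006,0.004],[0,0,0],1],
    [[0,0.004,0.006],[0,0,0],1],
    [[0,0.004,0.006],[0,0,0],1],
  ],
)

```text
t: 20.4
eef_pos: [0.5725, -0.0126, 0.1666]
orientation: [0.242, 1.583, -0.277]
contact_force: [-9.8, -2.8, 15.0]
opening: 0.0158
```

```bash
python3 ws.py s27
```

```text
t 20.4 pos [ 0.5725 -0.0126  0.1666] open 0.0158 F [-9.8365 -2.7911 14.994 ] x [-0.0314 -0.0173 -0.9994] y [ 0.323   0.946  -0.0265] z [ 0.9459 -0.3236 -0.0241] q6 1.8882861912857065
tip xd,yd,z mm 6.584563207044784 -1.320959300751418 16.70950671865759 |F| 18.14850217905083
ang -11.34378628718681 R 6.715758043721466 tcpR 10.546758510939132
y 2.8 z 11.4; y 4.9 z -1.1; y 4.4 z -2.4; y 3.6 z -3.5; y 2.5 z -4.4; y 1.2 z -4.9; y -0.2 z -5.0; y -1.6 z -4.7; turn deg [-0.1677 -1.3833  1.5153]
```

View pics/s27.png

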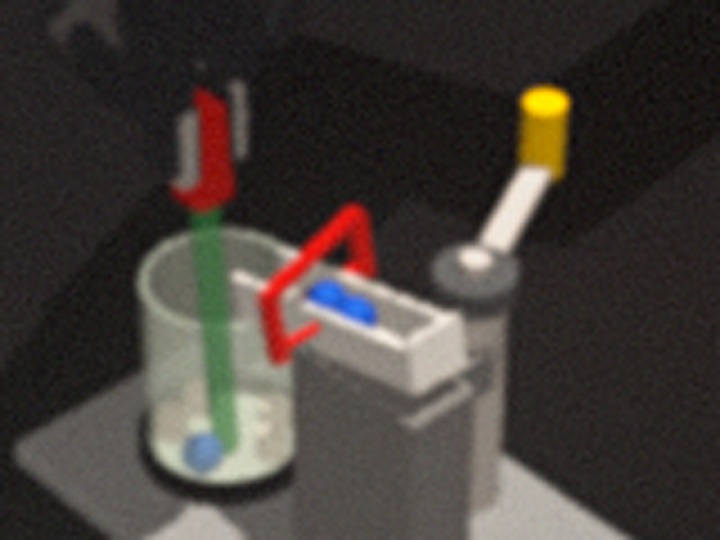

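>>> carry_out(
  deltas=[
    [[-0.002,0.003,0.005],[0,-0.7,0.8],1],
    [[-0.001,0.004,0.005],[0,-0.7,0.8],1],
    [[0,0.006,0],[0,0,0],1],
    [[0,0.006,-0.003],[0,0,0],1],
    [[0,0.003,-0.006],[0,0,0],1],
  ],
)

```text
t: 20.95
eef_pos: [0.5655, -0.0005, 0.1673]
orientation: [0.243, 1.577, -0.282]
contact_force: [3.5, -1.3, 0.0]
opening: 0.0161
```

```bash
python3 ws.py s28
```

```text
t 20.95 pos [ 0.5655 -0.0005  0.1673] open 0.0161 F [ 3.4653 -1.2885  0.01  ] x [-0.0263 -0.0206 -0.9994] y [ 0.3268  0.9447 -0.0281] z [ 0.9447 -0.3273 -0.0181] q6 1.9150183271881234
tip xd,yd,z mm -3.0194927764050763 7.676430337046816 17.339654638598905 |F| 3.697139643489523
ang 111.47199430336981 R 8.248934437022465 tcpR 11.87240117564867
y 6.6 z -7.9; y -3.6 z -3.5; y -4.4 z -2.4; y -4.9 z -1.1; y -5.0 z 0.3; y -4.7 z 1.7; y -4.1 z 2.9; y -3.1 z 3.9; turn deg [-0.3945 -1.0423  1.6054]
```

View pics/s28.png

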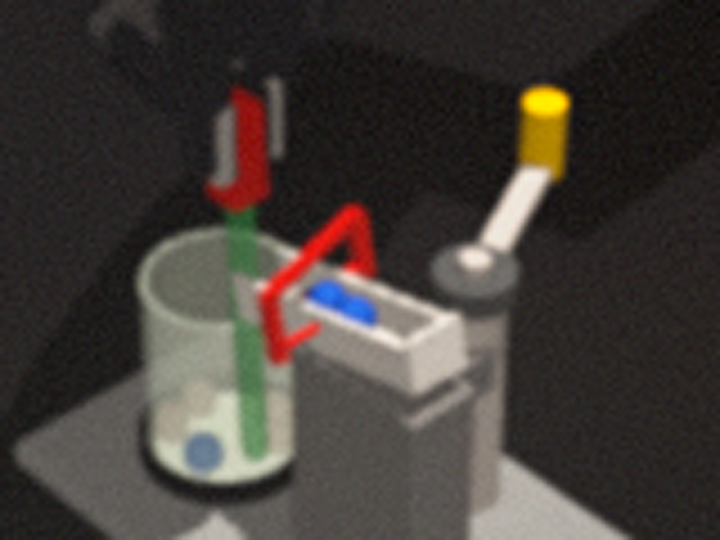

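```bash
python3 - <<'E'
from h import *
c=cam('scene')
def inv(a,b,z):
    X=px2w(c,270+a/4.5,200+b/4.5,z=z)-BC; return np.round([X@XD*1e3,X@YD*1e3],1)
print("tip",inv(255,452,.02),"handle bottom",inv(240,205,.152))
o,M=st(); print((o["eef_pos"]-BC)@XD,(o["eef_pos"]-BC)@YD)
for n,p in dict(bead=(204,453),p1=(200,393),p2=(170,425),p3=(280,420)).items(): print(n,inv(*p,.026))
w=cam('wrist','w28')
E
```

```text
tip [-0.7 19.2] handle bottom [ 4.4 19.7]
t 21.05 pos [ 0.5657 -0.0003  0.1674] open 0.0163 F [ 2.5215 -1.7019  0.0358] x [-0.0255 -0.0209 -0.9995] y [ 0.3259  0.945  -0.028 ] z [ 0.945  -0.3265 -0.0173] q6 1.9145283620770324
-0.00014734490812750445 0.01206538494274617
bead [19.6 10.2]
p1 [ -4.4 -19.9]
p2 [ 18.5 -12.9]
p3 [-17.5  16.5]
```

View pics/w28.png

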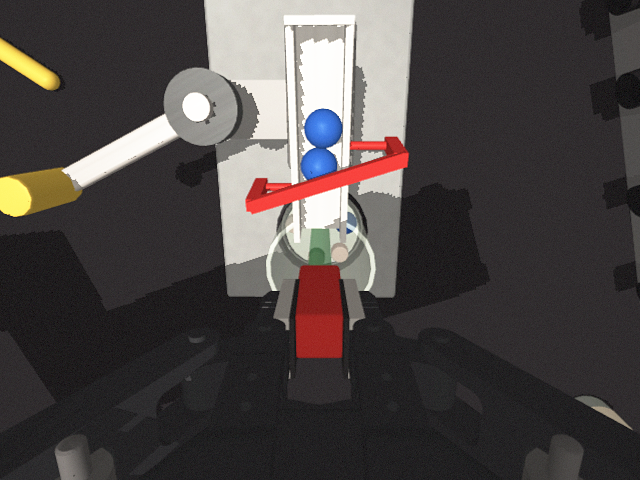

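>>> carry_out(
  deltas=[
    [[0,0,-0.006],[0,-0.4,0],1],
    [[0,-0.001,-0.006],[0,-0.4,0],1],
    [[0,-0.003,-0.006],[0,0,0],1],
    [[0,-0.006,-0.005],[0,0,0],1],
    [[0,-0.006,-0.003],[0,0,0],1],
    [[0,-0.006,0],[0,0,0],1],
  ],
)

```text
t: 21.7
eef_pos: [0.5363, -0.0122, 0.1678]
orientation: [0.241, 1.556, -0.278]
contact_force: [2.6, 0.1, -0.6]
opening: 0.0162
```

```bash
python3 ws.py s29
```

```text
t 21.7 pos [ 0.5363 -0.0122  0.1678] open 0.0162 F [ 2.6497  0.1182 -0.6256] x [-0.0045 -0.0231 -0.9997] y [ 0.3249  0.9455 -0.0233] z [ 0.9457 -0.3249  0.0033] q6 1.8929186565393008
tip xd,yd,z mm -23.768790146533785 -12.117159589410505 17.863524644532365 |F| 2.7251368952487165
ang -152.98783753853118 R 26.679223031138008 tcpR 25.729985989924433
y -0.2 z 10.6; y -3.2 z 3.9; y -2.0 z 4.6; y -0.6 z 5.0; y 0.8 z 4.9; y 2.1 z 4.5; y 3.3 z 3.8; y 4.2 z 2.7; turn deg [-0.2619  0.1851  1.3378]
```

View pics/s29.png

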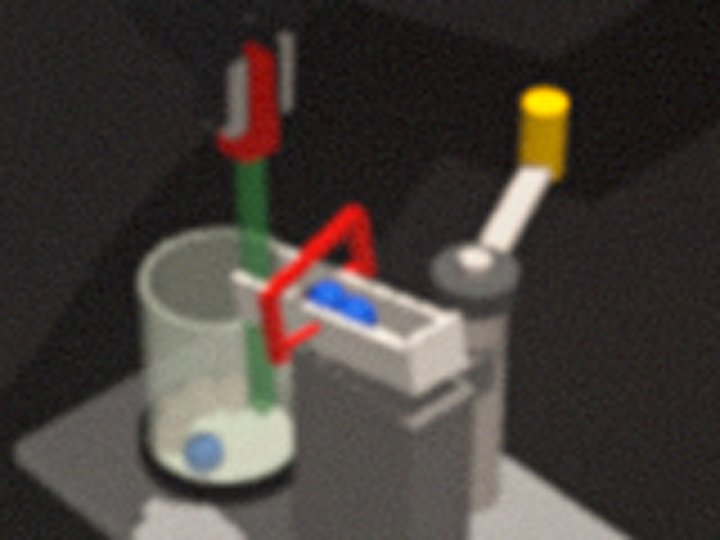

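>>> carry_out(
  deltas=[
    [[0,-0.006,0.003],[0,0,0.7],1],
    [[0,-0.006,0.002],[0,0,0.6],1],
    [[0,-0.006,0.003],[0,0,0],1],
    [[0,-0.005,0.004],[0,0,0],1],
  ],
)

```text
t: 22.15
eef_pos: [0.5411, -0.0346, 0.1682]
orientation: [0.272, 1.552, -0.245]
contact_force: [0.5, 11.3, 0.2]
opening: 0.0162
```

```bash
python3 ws.py s30
```

```text
t 22.15 pos [ 0.5411 -0.0346  0.1682] open 0.0162 F [ 0.4936 11.3057  0.1607] x [ 0.0055  0.0164 -0.9998] y [0.3237 0.946  0.0173] z [ 0.9461 -0.3237 -0.0001] q6 1.8267445573599734
tip xd,yd,z mm -12.472353825848714 -25.68551895379516 18.219139139155878 |F| 11.31762186209393
ang -115.90024539155905 R 28.553554837934517 tcpR 30.913272449806403
y 8.0 z 9.4; y -0.2 z 5.0; y 1.2 z 4.9; y 2.5 z 4.3; y 3.6 z 3.5; y 4.4 z 2.3; y 4.9 z 1.0; y 5.0 z -0.4; turn deg [-0.1895 -0.0029 -0.9937]
```

View pics/s30.png

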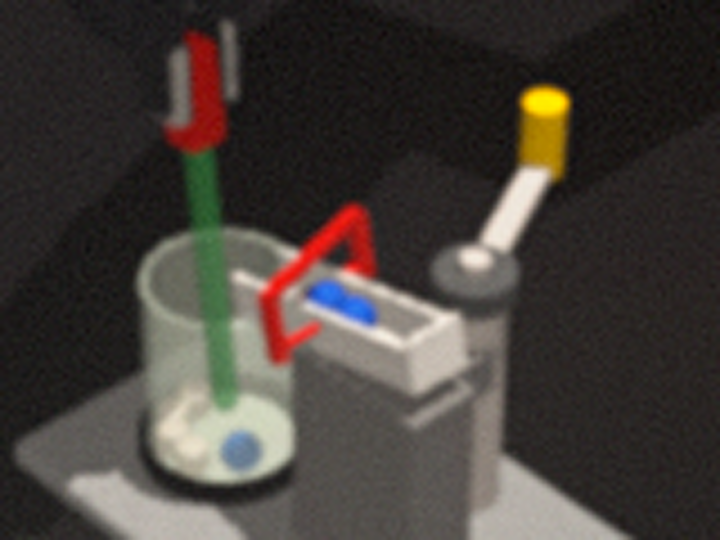

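>>> carry_out(
  deltas=[
    [[0,0.002,0.005],[0,0,-0.6],1],
    [[0,0.001,0.006],[0,0,-0.4],1],
    [[0,0,0.006],[0,0,0],1],
    [[0,0,0.006],[0,0,0],1],
    [[0,0.001,0.006],[0,0,0],1],
  ],
)

```text
t: 22.7
eef_pos: [0.5655, -0.0363, 0.1663]
orientation: [0.269, 1.571, -0.248]
contact_force: [-6.7, 4.3, 7.2]
opening: 0.0158
```

```bash
python3 ws.py s31
```

```text
t 22.7 pos [ 0.5655 -0.0363  0.1663] open 0.0158 F [-6.6961  4.3471  7.1941] x [-0.0137  0.0153 -0.9998] y [0.323  0.9464 0.01  ] z [ 0.9463 -0.3227 -0.018 ] q6 1.8272943315375993
tip xd,yd,z mm 8.494923878334973 -20.564913352972653 16.302452072441216 |F| 10.746676681150607
ang -67.55553174475033 R 22.250379612806125 tcpR 24.749989022184977
y 6.5 z 2.7; y 3.6 z 3.5; y 4.4 z 2.3; y 4.9 z 1.0; y 5.0 z -0.4; y 4.7 z -1.8; y 4.0 z -3.0; y 3.1 z -4.0; turn deg [-0.1375 -1.0281 -0.577 ]
```

View pics/s31.png

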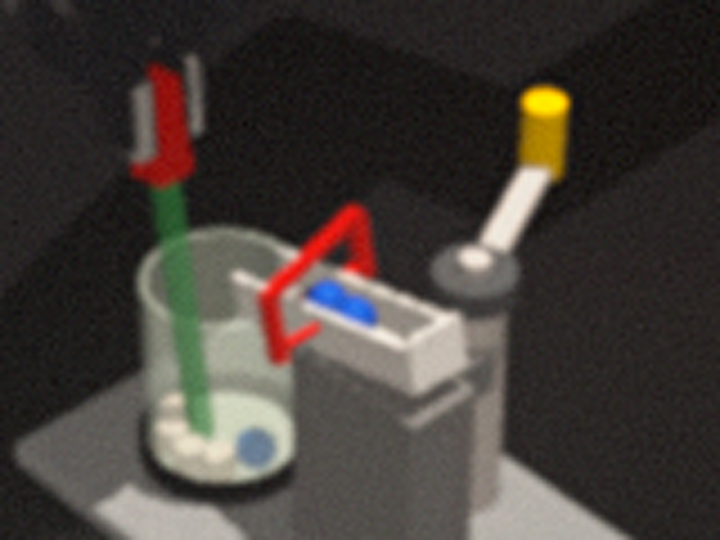

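>>> carry_out(
  deltas=[
    [[-0.002,0.006,-0.002],[0,-0.5,-0.3],1],
    [[0,0.006,-0.001],[0,-0.5,-0.3],1],
    [[0,0.007,0],[0,0,0],1],
    [[0,0.007,0.003],[0,0,0],1],
    [[0,0.005,0.005],[0,0,0],1],
  ],
)

```text
t: 23.25
eef_pos: [0.5743, -0.0131, 0.1667]
orientation: [0.245, 1.568, -0.275]
contact_force: [-10.1, -3.9, 11.4]
opening: 0.0162
```

```bash
python3 ws.py s32
```

```text
t 23.25 pos [ 0.5743 -0.0131  0.1667] open 0.0162 F [-10.0687  -3.8682  11.3833] x [-0.0158 -0.0169 -0.9997] y [ 0.3246  0.9456 -0.0211] z [ 0.9457 -0.3248 -0.0095] q6 1.8884402220475538
tip xd,yd,z mm 10.593893833046804 -0.43083587986973265 16.725351341128043 |F| 15.681881216077121
ang -2.328839846047295 R 10.602650899716084 tcpR 12.330795948720022
y 4.7 z 6.9; y 4.7 z -1.9; y 4.0 z -3.1; y 3.0 z -4.0; y 1.7 z -4.7; y 0.4 z -5.0; y -1.0 z -4.9; y -2.3 z -4.4; turn deg [-0.2507 -0.5444  1.2066]
```

View pics/s32.png

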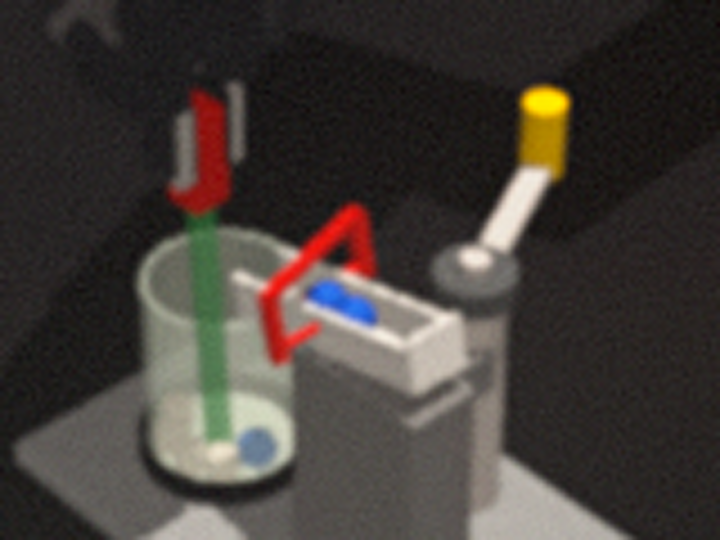

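>>> carry_out(
  deltas=[
    [[-0.002,0.006,-0.004],[0,-0.3,0.4],1],
    [[-0.001,0.007,-0.002],[0,-0.3,0.4],1],
    [[0,0.006,0.004],[0,0,0],1],
    [[0,0.003,0.006],[0,0,0],1],
    [[0,0,0.006],[0,0,0],1],
  ],
)

```text
t: 23.8
eef_pos: [0.5771, -0.0033, 0.1666]
orientation: [0.231, 1.581, -0.292]
contact_force: [-9.7, 2.0, 12.0]
opening: 0.0161
```

```bash
python3 ws.py s33
```

```text
t 23.8 pos [ 0.5771 -0.0033  0.1666] open 0.0161 F [-9.6896  1.99   11.9774] x [-0.0318 -0.0334 -0.9989] y [ 0.3255  0.9446 -0.0419] z [ 0.945  -0.3265 -0.0192] q6 1.916228439823787
tip xd,yd,z mm 8.692843810943613 6.658273800764929 16.731341397055623 |F| 15.534050074872281
ang 37.45026813224496 R 10.949801072504165 tcpR 17.37985904593383
y 7.8 z 2.0; y 2.4 z -4.4; y 1.1 z -4.9; y -0.3 z -5.0; y -1.7 z -4.7; y -2.9 z -4.1; y -3.9 z -3.1; y -4.6 z -1.9; turn deg [-0.3371 -1.1078  2.4008]
```

View pics/s33.png

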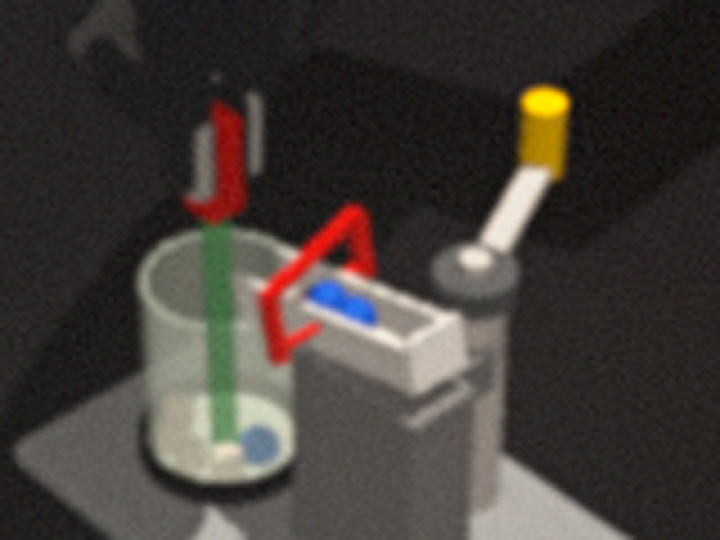

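```bash
python3 - <<'E'
from h import *
c=cam('top'); cv2.imwrite('pics/t33.png',cv2.resize(c['img'][180:280,250:390],None,fx=5,fy=5,interpolation=2)[:,:,::-1])
E
```

```text
(no output)
```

View pics/t33.png

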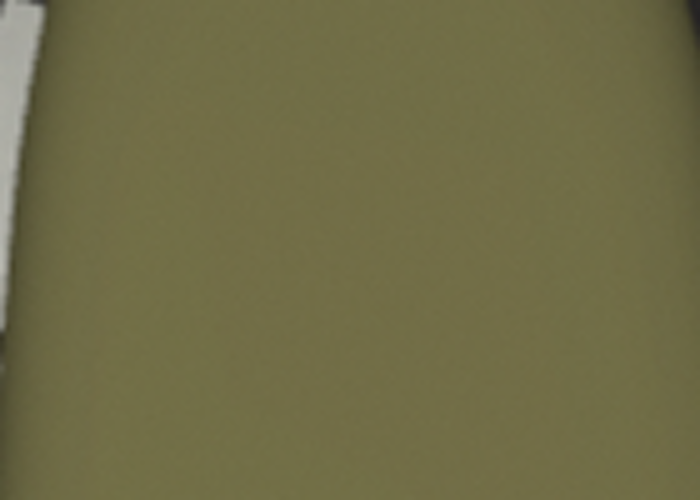

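>>> carry_out(
  deltas=[
    [[-0.002,0,-0.006],[0,-0.5,0.8],1],
    [[0,0.003,-0.006],[0,-0.5,0.8],1],
    [[0,0.006,-0.004],[0,0,0.8],1],
    [[0,0.006,0],[0,0,0],1],
    [[0,0.004,0.003],[0,0,0],1],
  ],
)

```text
t: 24.4
eef_pos: [0.5726, 0.0088, 0.1693]
orientation: [0.243, 1.544, -0.284]
contact_force: [-3.9, -5.4, -0.2]
opening: 0.0159
```

```bash
python3 ws.py s34
```

```text
t 24.4 pos [0.5726 0.0088 0.1693] open 0.0159 F [-3.8998 -5.4193 -0.2016] x [ 0.0056 -0.0274 -0.9996] y [ 0.3304  0.9435 -0.024 ] z [ 0.9438 -0.3301  0.0144] q6 1.938157795981367
tip xd,yd,z mm 5.596933022573982 19.28698757894292 19.37957795684056 |F| 6.679644165808763
ang 73.8176844585699 R 20.08266787878238 tcpR 23.174537498391686
y -1.3 z -5.5; y -0.7 z -5.0; y -2.0 z -4.6; y -3.2 z -3.8; y -4.1 z -2.8; y -4.8 z -1.6; y -5.0 z -0.2; y -4.9 z 1.2; turn deg [-0.589   0.8159  1.3806]
```

View pics/s34.png

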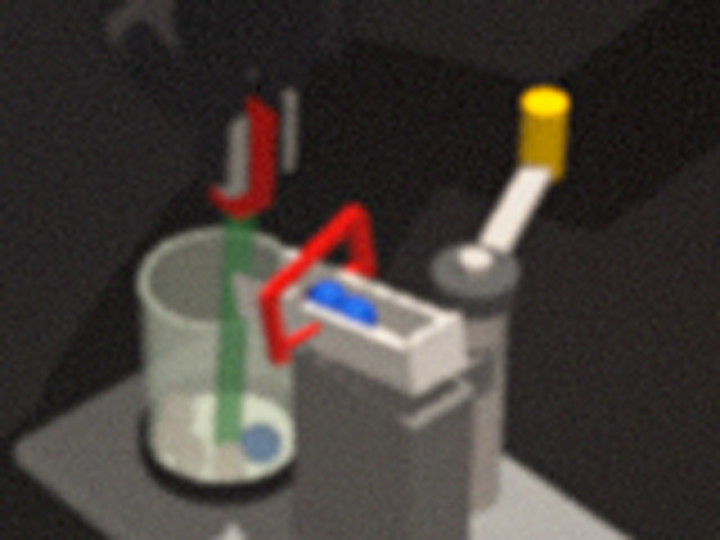

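>>> carry_out(
  deltas=[
    [[0.001,-0.003,-0.006],[0,0.4,0.6],1],
    [[0,-0.003,-0.006],[0,0.4,0.6],1],
    [[0,-0.004,-0.006],[0,0,0],1],
    [[0,-0.005,-0.005],[0,0,0],1],
    [[0,-0.006,-0.003],[0,0,0],1],
    [[0,-0.006,-0.001],[0,0,0],1],
  ],
)

```text
t: 25.05
eef_pos: [0.5388, -0.0075, 0.1691]
orientation: [0.263, 1.548, -0.263]
contact_force: [1.0, 1.4, -1.0]
opening: 0.016
```

```bash
python3 ws.py s35
```

```text
t 25.05 pos [ 0.5388 -0.0075  0.1691] open 0.016 F [ 0.9957  1.3795 -0.9951] x [ 0.0065 -0.0009 -1.    ] y [0.3292 0.9443 0.0013] z [ 0.9442 -0.3292  0.0064] q6 1.8927143946659641
tip xd,yd,z mm -22.41140095118063 -3.241079669183366 19.111909944162065 |F| 1.9709568385420255
ang -171.77108105816652 R 22.644546584477553 tcpR 23.624292465398884
y -4.1 z 6.0; y -4.2 z 2.7; y -3.3 z 3.7; y -2.2 z 4.5; y -0.9 z 4.9; y 0.5 z 5.0; y 1.9 z 4.6; y 3.1 z 3.9; turn deg [-0.5189  0.3678 -0.0706]
```

View pics/s35.png

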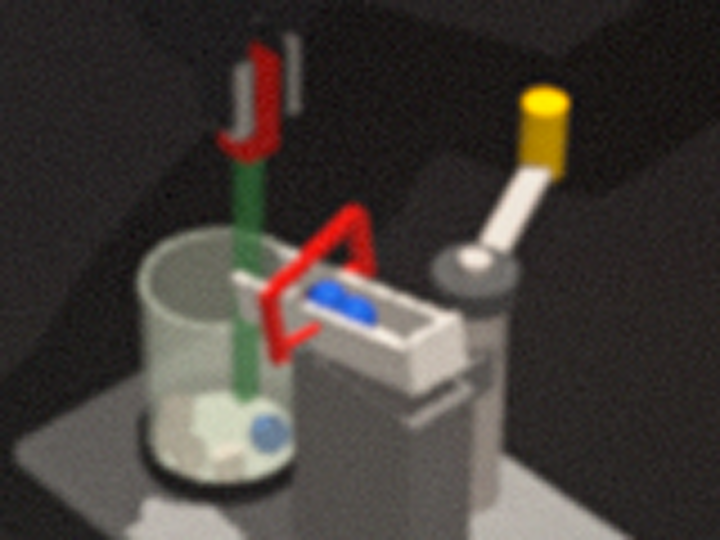

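>>> carry_out(
  deltas=[
    [[0.001,-0.006,0.001],[0,0,0],1],
    [[0,-0.006,0.002],[0,0,0],1],
    [[0,-0.006,0.004],[0,0,0],1],
    [[0,-0.005,0.005],[0,0,0],1],
    [[0,-0.003,0.006],[0,0,0],1],
    [[0,-0.001,0.006],[0,0,0],1],
  ],
)

```text
t: 25.7
eef_pos: [0.5549, -0.0344, 0.1691]
orientation: [0.28, 1.548, -0.24]
contact_force: [-2.3, 5.8, 1.3]
opening: 0.0159
```

```bash
python3 ws.py s36
```

```text
t 25.7 pos [ 0.5549 -0.0344  0.1691] open 0.0159 F [-2.2553  5.7623  1.2906] x [ 0.0109  0.0237 -0.9997] y [0.3258 0.9451 0.026 ] z [ 0.9454 -0.326   0.0026] q6 1.82689124386199
tip xd,yd,z mm 0.9345141610507919 -19.76803403398916 19.16410248157871 |F| 6.3210415481279645
ang -87.2934140255931 R 19.790110820461773 tcpR 23.670846222664192
y 2.7 z 4.8; y 2.3 z 4.5; y 3.4 z 3.7; y 4.3 z 2.6; y 4.8 z 1.3; y 5.0 z -0.1; y 4.8 z -1.4; y 4.2 z -2.7; turn deg [-0.3216  0.1505 -1.4891]
```

View pics/s36.png

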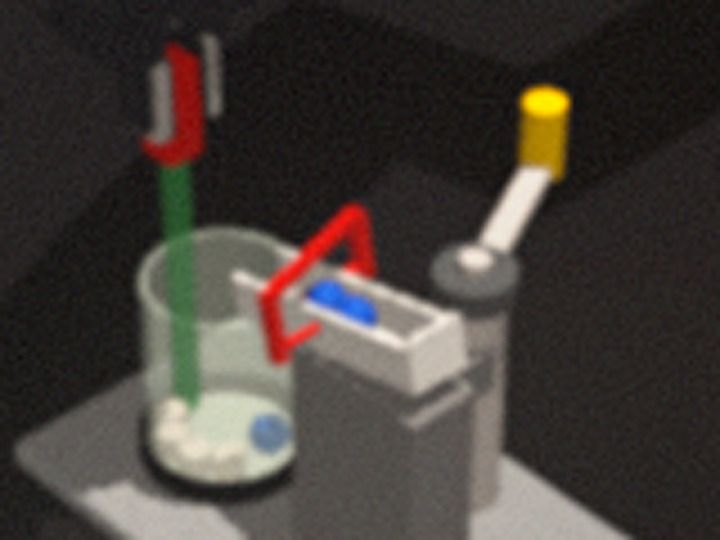

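>>> carry_out(
  deltas=[
    [[0.001,-0.002,0.006],[0,0,-0.8],1],
    [[0,0,0.007],[0,0,-0.6],1],
    [[0,0,0.007],[0,0,0],1],
    [[0,0,0.007],[0,0,0],1],
    [[0,0.002,0.007],[0,0,0],1],
  ],
)

```text
t: 26.25
eef_pos: [0.5667, -0.0342, 0.1664]
orientation: [0.276, 1.6, -0.242]
contact_force: [-9.7, 3.0, 10.8]
opening: 0.0161
```

```bash
python3 ws.py s37
```

```text
t 26.25 pos [ 0.5667 -0.0342  0.1664] open 0.0161 F [-9.7043  3.0245 10.7559] x [-0.0401  0.0284 -0.9988] y [0.3229 0.9463 0.0139] z [ 0.9456 -0.3219 -0.0471] q6 1.82414109815074
tip xd,yd,z mm 4.560214286522462 -17.630967419346412 16.598364347666124 |F| 14.799019794832027
ang -75.49836710506464 R 18.211165983567835 tcpR 22.900408423876243
y 2.1 z 4.6; y 3.1 z 3.9; y 4.1 z 2.9; y 4.7 z 1.7; y 5.0 z 0.3; y 4.9 z -1.1; y 4.4 z -2.4; y 3.6 z -3.5; turn deg [-0.1199 -2.6974 -0.8012]
```

View pics/s37.png

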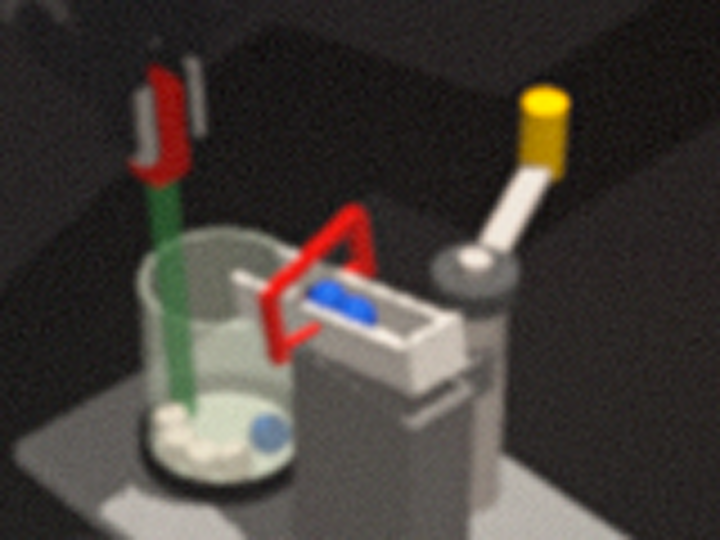

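>>> carry_out(
  deltas=[
    [[-0.001,0.001,-0.006],[0,-1.2,-0.4],1],
    [[0,0,-0.005],[0,-1.2,-0.4],1],
    [[0,0,-0.002],[0,0,0],1],
    [[0,0,0],[0,0,0],1],
  ],
)

```text
t: 26.7
eef_pos: [0.5548, -0.031, 0.1676]
orientation: [0.256, 1.561, -0.261]
contact_force: [1.4, 2.7, -0.1]
opening: 0.0159
```

```bash
python3 ws.py s38; python3 -c "
from h import *
cam('wrist','w38')"
```

```text
t 26.7 pos [ 0.5548 -0.031   0.1676] open 0.0159 F [ 1.389   2.6652 -0.136 ] x [-0.0063 -0.0022 -1.    ] y [ 0.3232  0.9463 -0.0041] z [ 0.9463 -0.3232 -0.0052] q6 1.8456047061451832
tip xd,yd,z mm -1.4853057099763967 -21.070562384018526 17.59771414085562 |F| 3.0085144874801304
ang -94.03222303460751 R 21.12284858230312 tcpR 20.473517006323792
y 3.5 z 5.2; y 1.7 z 4.7; y 2.9 z 4.1; y 3.9 z 3.1; y 4.6 z 1.9; y 5.0 z 0.5; y 4.9 z -0.9; y 4.5 z -2.2; turn deg [-0.156  -0.2997  0.233 ]
```

View pics/s38.png

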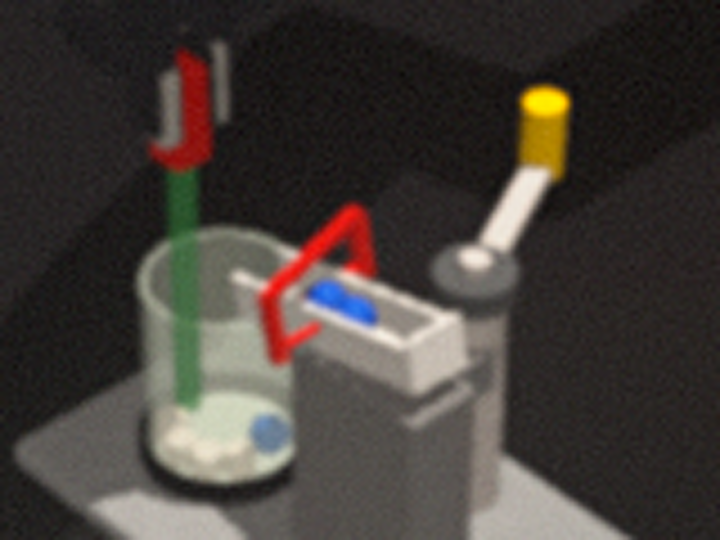

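View pics/w38.png

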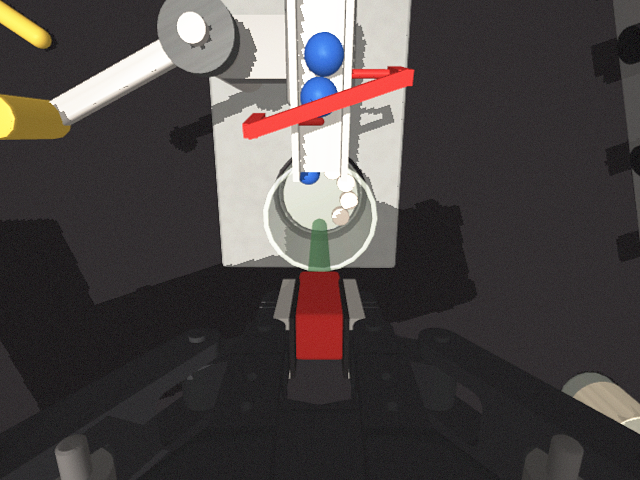

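```bash
python3 - <<'E'
from h import *
w=cam('wrist')
def inv(a,b,z):
    X=px2w(w,a,b,z=z)-BC; return np.round([X@XD*1e3,X@YD*1e3],1)
for p in [(340,215),(348,200),(346,183),(333,174)]: print(inv(*p,.03))
print("bead",inv(309,176,.03),"tip",inv(319,225,.02), "floor c", inv(320,195,.017))
cv2.imwrite('pics/w39.png',cv2.resize(w['img'][150:290,250:390],None,fx=4,fy=4,interpolation=2)[:,:,::-1])
E
```

```text
[ 16.2 -12.9]
[22.2 -1.1]
[20.5 12. ]
[10.5 18.8]
bead [-7.7 17.3] tip [ -0.2 -23.4] floor c [0.6 0.7]
```

View pics/w39.png

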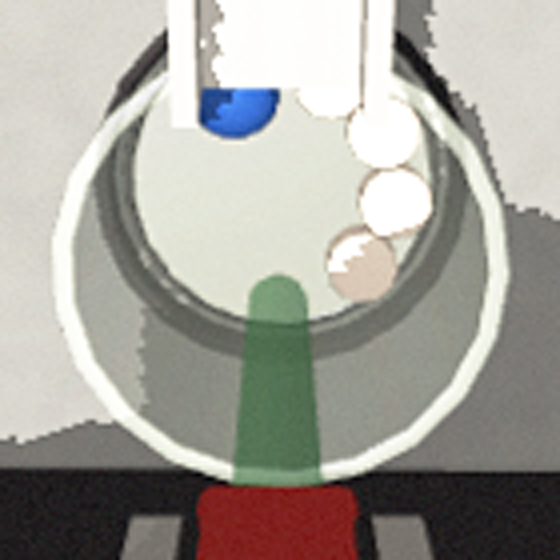

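>>> carry_out(
  deltas=[
    [[0,0.007,0],[0,-0.2,0.2],1],
    [[0,0.008,0],[0,0,0],1],
    [[0,0.008,0],[0,0,0],1],
    [[0,0.003,0.003],[0,0,0],1],
    [[0,0,0.005],[0,0,0],1],
  ],
)

```text
t: 27.35
eef_pos: [0.5684, -0.0104, 0.1668]
orientation: [0.253, 1.564, -0.267]
contact_force: [-2.4, 1.2, 3.2]
opening: 0.0161
```

```bash
python3 ws.py s39
```

```text
t 27.35 pos [ 0.5684 -0.0104  0.1668] open 0.0161 F [-2.359   1.173   3.2331] x [-0.0105 -0.0075 -0.9999] y [ 0.3248  0.9457 -0.0105] z [ 0.9457 -0.3249 -0.0075] q6 1.8877470126588376
tip xd,yd,z mm 4.488484568423342 1.8225707041685346 16.839139129872365 |F| 4.170552026771464
ang 22.099847900138123 R 4.84440478208292 tcpR 6.564194600520025
y 9.3 z 9.7; y 3.5 z -3.6; y 2.3 z -4.4; y 1.0 z -4.9; y -0.4 z -5.0; y -1.7 z -4.7; y -3.0 z -4.0; y -4.0 z -3.1; turn deg [-0.2578 -0.4306  0.6008]
```

View pics/s39.png

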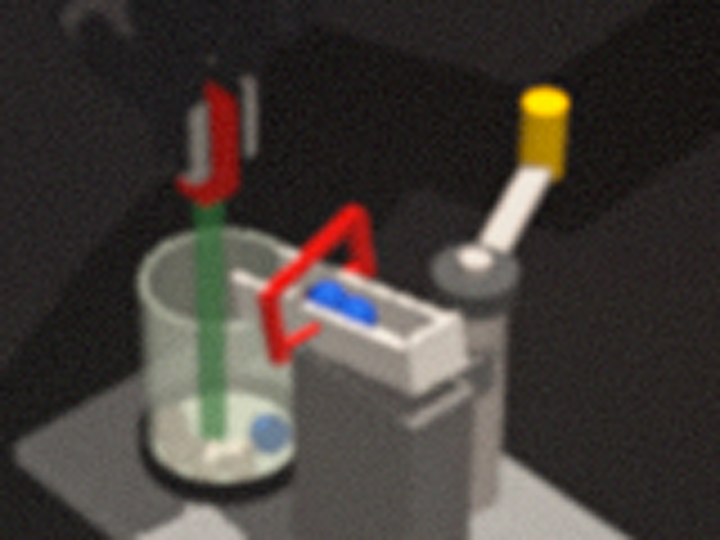

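Now wedge outward (+xd).

>>> carry_out(
  deltas=[
    [[-0.002,0.001,0.007],[0,-0.3,0.4],1],
    [[-0.001,0.001,0.008],[0,-0.3,0.3],1],
    [[0,0,0.008],[0,0,0],1],
    [[0,0,0.008],[0,0,0],1],
    [[0,0,0.008],[0,0,0],1],
  ],
)

```text
t: 27.9
eef_pos: [0.5832, -0.0136, 0.1663]
orientation: [0.273, 1.604, -0.248]
contact_force: [-12.0, 4.0, 13.1]
opening: 0.016
```

>>> carry_out(
  deltas=[
    [[-0.001,-0.002,-0.006],[0,0,0],1],
    [[0,-0.006,-0.008],[0,0,0],1],
    [[0,-0.008,-0.006],[0,0,0],1],
    [[0,-0.008,0],[0,0,0],1],
    [[0,0,0],[0,0,0],1],
  ],
)

```text
t: 28.4
eef_pos: [0.5573, -0.0319, 0.168]
orientation: [0.275, 1.6, -0.247]
contact_force: [0.1, 1.0, -1.1]
opening: 0.0161
```

```bash
python3 ws.py s40; python3 - <<'E'
from h import *
w=cam('wrist')
cv2.imwrite('pics/w40.png',cv2.resize(w['img'][150:290,250:390],None,fx=4,fy=4,interpolation=2)[:,:,::-1])
E
```

```text
t 28.4 pos [ 0.5573 -0.0319  0.168 ] open 0.0161 F [ 0.0846  1.0164 -1.0593] x [-0.0415  0.0245 -0.9988] y [0.3248 0.9457 0.0097] z [ 0.9449 -0.3241 -0.0472] q6 1.8314276428654757
tip xd,yd,z mm -5.11898920156173 -19.064546116369485 18.131354295141566 |F| 1.4704696848866656
ang -105.02988535437977 R 19.73983204257028 tcpR 20.64131551292799
y 1.1 z 5.4; y 0.8 z 4.9; y 2.1 z 4.5; y 3.3 z 3.8; y 4.2 z 2.7; y 4.8 z 1.5; y 5.0 z 0.1; y 4.8 z -1.3; turn deg [-0.2438 -2.7055 -0.5612]
```

View pics/w40.png

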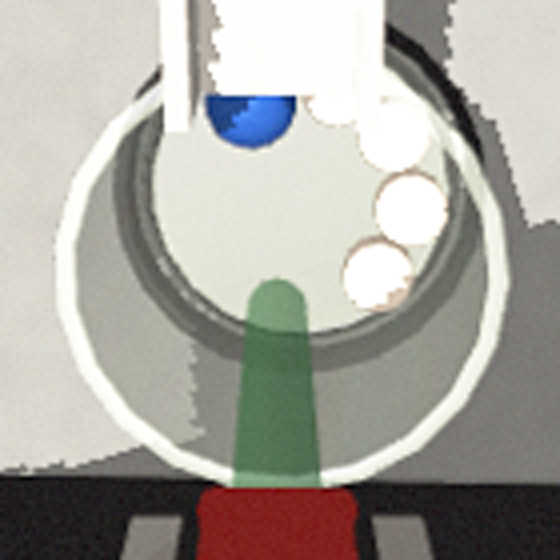

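View pics/s40.png

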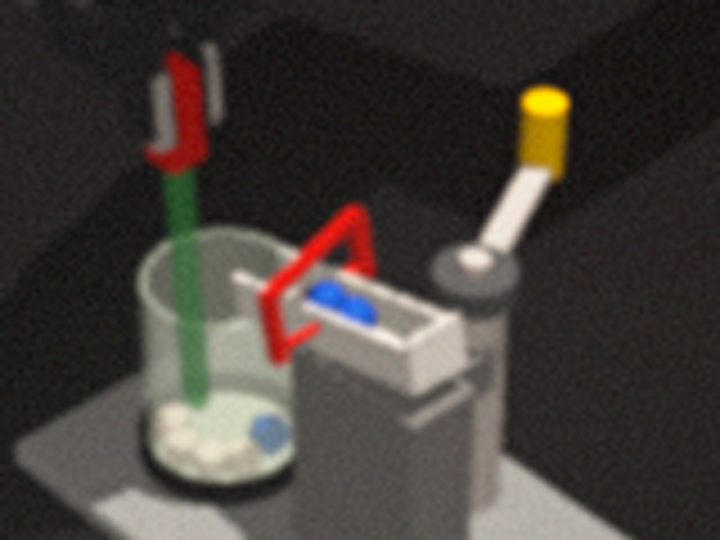

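>>> carry_out(
  deltas=[
    [[-0.001,0.008,0.001],[0,-1.3,-0.3],1],
    [[0,0.009,0.001],[0,-1.3,-0.2],1],
    [[0,0.009,0.001],[0,0,0],1],
    [[0,0.007,0],[0,0,0],1],
    [[0,0.006,0],[0,0,0],1],
  ],
)

```text
t: 29.0
eef_pos: [0.5724, 0.005, 0.1686]
orientation: [0.253, 1.556, -0.266]
contact_force: [-1.9, -4.9, -0.3]
opening: 0.0159
```

```bash
python3 ws.py s41
```

```text
t 29.0 pos [0.5724 0.005  0.1686] open 0.0159 F [-1.9402 -4.8618 -0.3111] x [-0.0021 -0.0079 -1.    ] y [ 0.3245  0.9459 -0.0082] z [ 0.9459 -0.3245  0.0006] q6 1.9144018228546382
tip xd,yd,z mm 4.584237564652684 18.017727248086413 18.600489428811485 |F| 5.2439157841504205
ang 75.72515512931898 R 18.591765091986517 tcpR 19.76506080005262
y -0.0 z -5.1; y -0.8 z -4.9; y -2.2 z -4.5; y -3.3 z -3.7; y -4.2 z -2.7; y -4.8 z -1.4; y -5.0 z -0.0; y -4.8 z 1.4; turn deg [-0.2337  0.0336  0.4692]
```

View pics/s41.png

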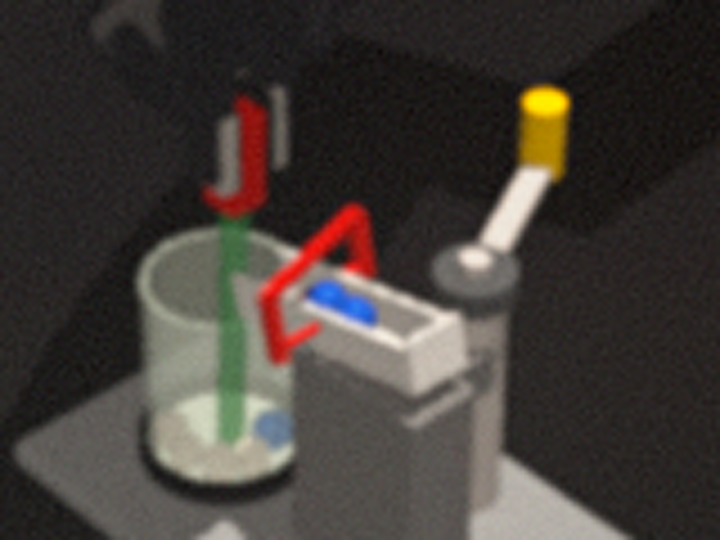

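>>> carry_out(
  deltas=[
    [[0,0.007,-0.003],[0,0,0.3],1],
    [[0,0.008,-0.001],[0,0,0.2],1],
    [[0,0.008,0.002],[0,0,0.3],1],
    [[0,0.003,0.008],[0,0,0],1],
    [[0,0,0.01],[0,0,0],1],
    [[0,-0.002,0.01],[0,0,0],1],
  ],
)

```text
t: 29.65
eef_pos: [0.5813, 0.0192, 0.164]
orientation: [0.254, 1.601, -0.268]
contact_force: [-18.8, 7.9, 14.3]
opening: 0.0161
```

```bash
python3 ws.py s42
```

```text
t 29.65 pos [0.5813 0.0192 0.164 ] open 0.0161 F [-18.8074   7.9208  14.3193] x [-0.0466 -0.001  -0.9989] y [ 0.3241  0.9459 -0.0161] z [ 0.9449 -0.3245 -0.0437] q6 1.9339495659800003
tip xd,yd,z mm 1.7450507938711062 33.17814325588962 14.201442909008572 |F| 24.929874270097876
ang 86.98922270910951 R 33.22400325339384 tcpR 36.520342121732696
y -15.6 z -5.8; y -1.8 z -4.7; y -3.0 z -4.0; y -4.0 z -3.0; y -4.7 z -1.8; y -5.0 z -0.4; y -4.9 z 1.0; y -4.5 z 2.3; turn deg [-0.2309 -2.5092  0.9155]
```

View pics/s42.png

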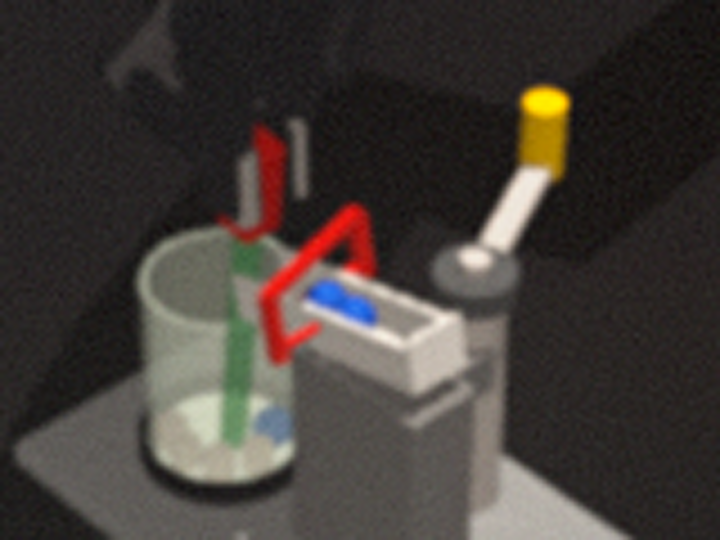

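>>> carry_out(
  deltas=[
    [[-0.003,-0.004,-0.007],[0,-0.8,0.3],1],
    [[-0.001,-0.008,-0.005],[0,-0.8,0.3],1],
    [[0,-0.009,-0.002],[0,-0.8,0.3],1],
    [[0,-0.009,0],[0,0,0],1],
    [[0,-0.009,0],[0,0,0],1],
    [[0,-0.008,0],[0,0,0],1],
  ],
)

```text
t: 30.3
eef_pos: [0.5558, -0.0158, 0.1688]
orientation: [0.269, 1.554, -0.244]
contact_force: [1.4, 4.9, 0.7]
opening: 0.0164
```

```bash
python3 ws.py s43; python3 - <<'E'
from h import *
w=cam('wrist','w43')
E
```

```text
t 30.3 pos [ 0.5558 -0.0158  0.1688] open 0.0164 F [1.387  4.9449 0.6773] x [ 0.0041  0.0155 -0.9999] y [0.3208 0.947  0.016 ] z [ 0.9471 -0.3208 -0.0011] q6 1.860017718985658
tip xd,yd,z mm -4.76397612482541 -3.3741161539675386 18.86006163031542 |F| 5.180201685467134
ang -144.69172531751278 R 5.837818799720597 tcpR 7.376801078093831
y -10.7 z -6.5; y -2.6 z 4.3; y -1.3 z 4.8; y 0.1 z 5.0; y 1.5 z 4.8; y 2.8 z 4.2; y 3.8 z 3.3; y 4.6 z 2.1; turn deg [-0.0119 -0.0628 -0.9141]
```

View pics/s43.png

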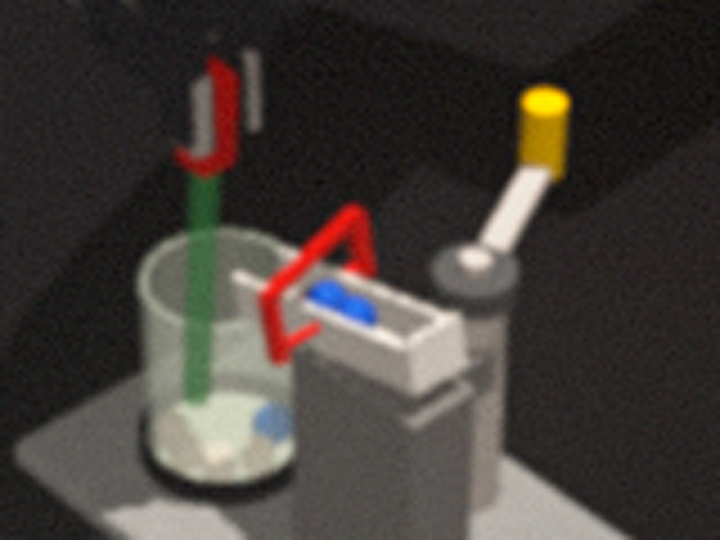

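View pics/w43.png

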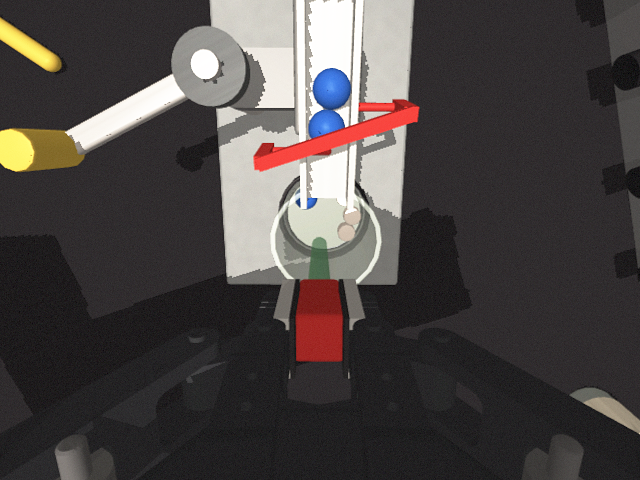

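>>> carry_out(
  deltas=[
    [[0,-0.007,0.001],[0,0,-0.5],1],
    [[0,-0.008,0.001],[0,0,-0.4],1],
    [[0,-0.008,0.001],[0,0,0],1],
    [[0,-0.006,0],[0,0,0],1],
    [[0,0,0],[0,0,0],1],
  ],
  newtons=60,
)

```text
t: 30.9
eef_pos: [0.5538, -0.0361, 0.1693]
orientation: [0.273, 1.554, -0.234]
contact_force: [0.0, 2.9, -0.6]
opening: 0.0158
```

```bash
python3 ws.py s44; python3 - <<'E'
from h import *
w=cam('wrist')
cv2.imwrite('pics/w44.png',cv2.resize(w['img'][150:290,250:390],None,fx=4,fy=4,interpolation=2)[:,:,::-1])
E
```

```text
t 30.9 pos [ 0.5538 -0.0361  0.1693] open 0.0158 F [ 0.0174  2.9251 -0.6342] x [ 0.0058  0.0241 -0.9997] y [0.3177 0.9479 0.0247] z [ 0.9482 -0.3177 -0.0021] q6 1.8150831890426422
tip xd,yd,z mm -0.30065848517622107 -21.891099500243893 19.327807137646534 |F| 2.9930950912737577
ang -90.78686679272165 R 21.893164066764925 tcpR 25.59314823114404
y 4.5 z 5.0; y 2.0 z 4.6; y 3.2 z 3.9; y 4.1 z 2.9; y 4.7 z 1.6; y 5.0 z 0.2; y 4.9 z -1.1; y 4.4 z -2.4; turn deg [ 0.1723 -0.124  -1.4144]
```

View pics/s44.png

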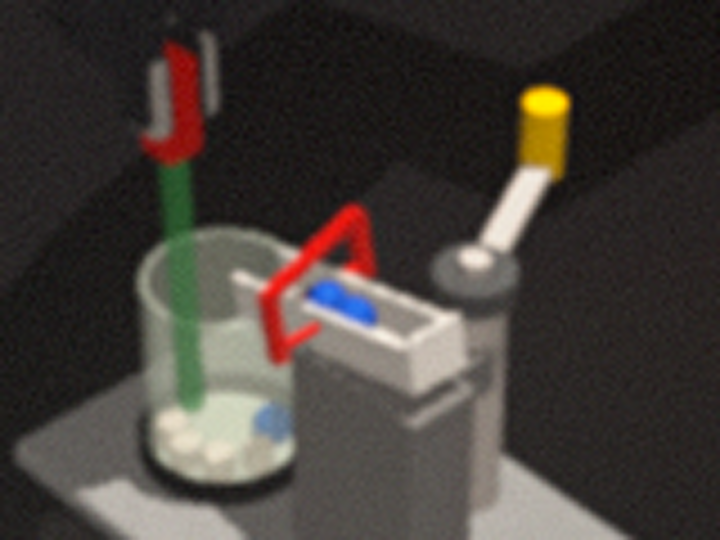

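View pics/w44.png

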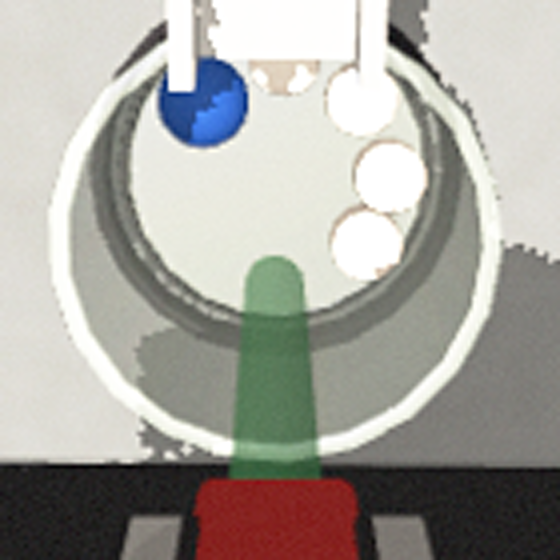

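>>> carry_out(
  deltas=[
    [[0.002,0,0],[0,0,-0.5],1],
    [[0.001,0,0],[0,0,0],1],
    [[0,0,0],[0,0,0],1],
  ],
  newtons=30,
)

```text
t: 31.3
eef_pos: [0.5541, -0.0355, 0.1672]
orientation: [0.266, 1.556, -0.24]
contact_force: [-0.3, 2.3, 0.0]
opening: 0.0165
```

```bash
python3 ws.py s45
```

```text
t 31.3 pos [ 0.5541 -0.0355  0.1672] open 0.0165 F [-0.2857  2.3103  0.0411] x [ 0.0029  0.0159 -0.9999] y [0.3168 0.9483 0.0161] z [ 0.9485 -0.3168 -0.0023] q6 1.8200134286523197
tip xd,yd,z mm -0.21832141302636332 -22.530149232892985 17.254449231859926 |F| 2.328251661427407
ang -90.55518957770884 R 22.531206995982576 tcpR 24.93681899259916
y 5.2 z 5.0; y 2.0 z 4.6; y 3.2 z 3.9; y 4.1 z 2.8; y 4.7 z 1.6; y 5.0 z 0.2; y 4.9 z -1.2; y 4.4 z -2.5; turn deg [ 0.2273 -0.1312 -0.9195]
```

>>> carry_out(
  deltas=[
    [[0,0,0],[0,0,0],0.7],
    [[0,0,0],[0,0,0],0.6],
    [[0,0,0],[0,0,0],0.47],
    [[0,0,0],[0,0,0],0.4],
    [[0,0,0],[0,0,0],0.4],
    [[0,0,0],[0,0,0],0.4],
  ],
)

```text
t: 31.95
eef_pos: [0.5525, -0.0399, 0.1658]
orientation: [0.26, 1.558, -0.25]
contact_force: [-0.1, 0.7, 0.4]
opening: 0.0512
```

```bash
python3 ws.py s46; python3 - <<'E'
from h import *
w=cam('wrist','w46')
E
```

```text
t 31.95 pos [ 0.5525 -0.0399  0.1658] open 0.0512 F [-0.1017  0.7244  0.3627] x [-0.0011  0.0069 -1.    ] y [0.3193 0.9476 0.0062] z [ 0.9477 -0.3193 -0.0033] q6 1.819806908814102
tip xd,yd,z mm -0.46857162251575507 -28.696401052704505 15.841457273177761 |F| 0.8164707881470116
ang -90.93547586960388 R 28.700226353516573 tcpR 29.623815726505125
y 11.3 z 5.1; y 2.0 z 4.6; y 3.2 z 3.9; y 4.1 z 2.9; y 4.7 z 1.6; y 5.0 z 0.3; y 4.9 z -1.1; y 4.4 z -2.4; turn deg [ 0.0801 -0.1871 -0.3544]
```

View pics/s46.png

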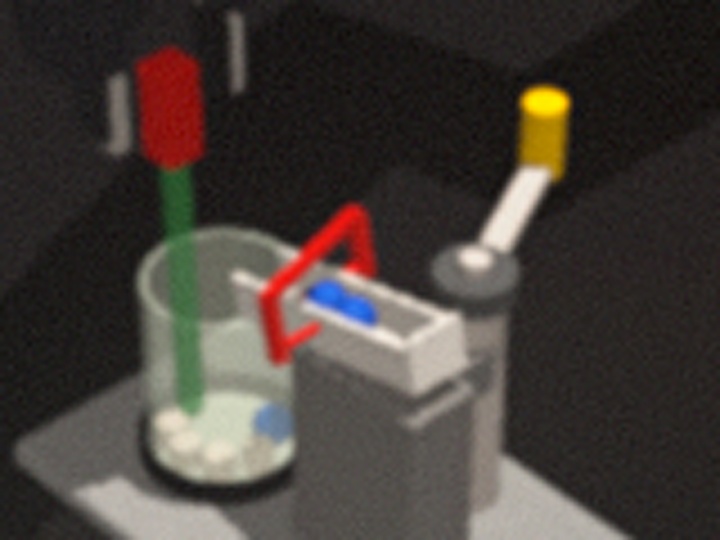

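View pics/w46.png

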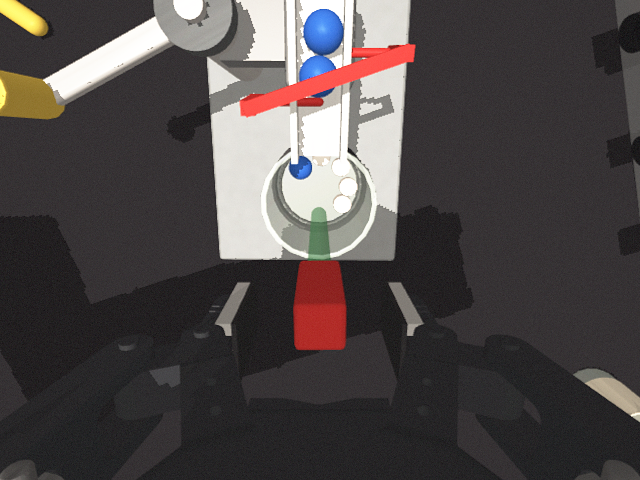

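>>> carry_out(
  deltas=[
    [[-0.01,0,0],[0,0,0],0.3],
    [[-0.02,0,0],[0,0,0],0.3],
    [[-0.025,0,0],[0,0,0],0.3],
    [[-0.03,0,0],[0,0,0],0.3],
    [[-0.03,0,0],[0,0,0],0.3],
    [[-0.03,0,0],[0,0,0],0.3],
    [[0,-0.04,-0.03],[0,0,0],0.3],
    [[0,-0.04,-0.03],[0,0,0],0.3],
  ],
)

```text
t: 32.85
eef_pos: [0.4747, -0.0967, 0.3207]
orientation: [0.254, 1.552, -0.244]
contact_force: [-0.3, -1.0, -1.3]
opening: 0.0597
```

>>> carry_out(
  deltas=[
    [[0,-0.03,-0.04],[0,0,0],0.3],
    [[0,-0.03,-0.04],[0,0,0],0.3],
    [[0,-0.03,-0.04],[0,0,0],0.3],
    [[0,0,0],[0,0,0],0.3],
    [[0,0,0],[0,0,0],0.3],
  ],
)

```text
t: 33.35
eef_pos: [0.3257, -0.1475, 0.3244]
orientation: [0.254, 1.543, -0.251]
contact_force: [0.3, -0.2, 0.3]
opening: 0.0597
```

```bash
python3 ws.py s47; python3 - <<'E'
from h import *
c=cam('scene','s48')
t=cam('top','t48'); cv2.imwrite('pics/t48z.png',cv2.resize(t['img'][180:280,250:390],None,fx=5,fy=5,interpolation=2)[:,:,::-1])
for m in r.cut_out("flask","top")[:1]:
    print(np.median(cloud(t,m["mask"]),0))
E
```

```text
t 33.35 pos [ 0.3257 -0.1475  0.3244] open 0.0597 F [ 0.3121 -0.1593  0.2763] x [ 0.013  -0.0003 -0.9999] y [0.3168 0.9485 0.0038] z [ 0.9484 -0.3168  0.0124] q6 1.4633719161866239
tip xd,yd,z mm -178.50019896962 -203.72652476150205 174.43812951625907 |F| 0.44624107148152203
ang -131.2240502326954 R 270.86309812079026 tcpR 272.5279846833405
y 187.4 z 170.8; y -1.5 z 4.8; y -0.1 z 5.0; y 1.3 z 4.8; y 2.6 z 4.3; y 3.7 z 3.4; y 4.5 z 2.3; y 4.9 z 1.0; turn deg [ 0.2283  0.7129 -0.2189]
[ 0.5174 -0.3059  0.0472]
```

View pics/s48.png

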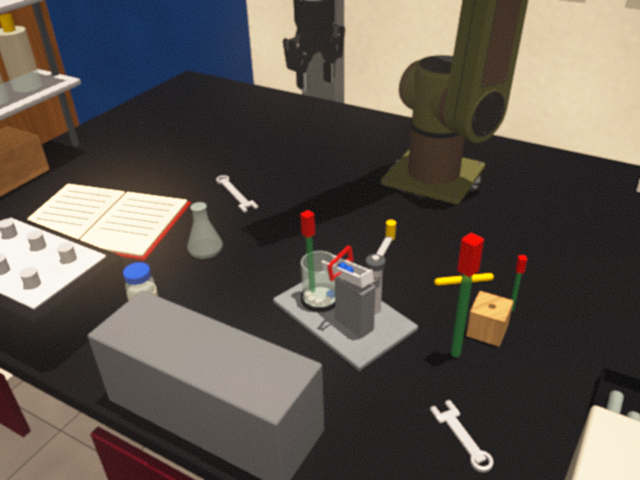

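View pics/t48z.png

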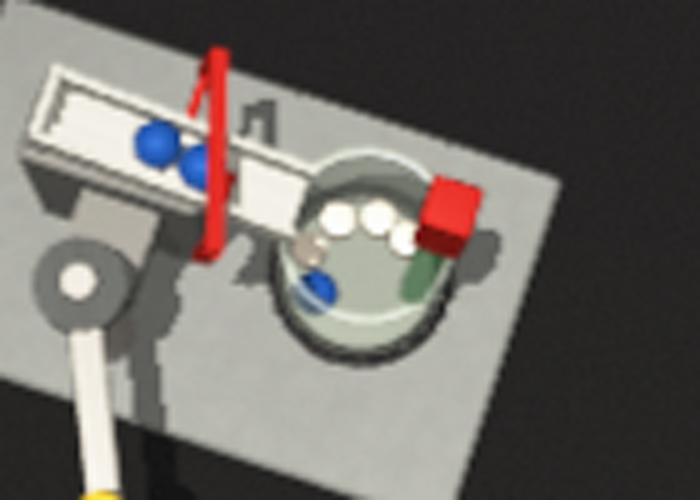

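```bash
python3 - <<'E'
from h import *
c=cam('scene','s49'); o=r.observe(); print(o["t"], o["contact_force"])
a=cv2.imread('pics/s48.png').astype(int);b=cv2.imread('pics/s49.png').astype(int); print(abs(a-b)[200:340,260:420].mean(),abs(a-b)[200:340,260:420].max())
r.close_job()
E
```

```text
33.6 [ 0.2651  0.1961 -1.3316]
3.0808184523809525 21
the job is handed in; nothing more can be done
```

I've handed the job in at about 33.6 s, and my last checks showed everything as asked, with one doubt about how far one pellet ended up shifted.

- **Bead:** I pushed the lever with the shut fingers until it pressed hard at about 20 N, then let it swing back. Pictures showed one blue bead in the beaker, two still in the chute, and the lever back at rest (measured about 0.03 rad).
- **Stirring:** I took the middle rod from the block and stirred along the beaker floor. That was about two and a half rounds one way, plus some extra pushes. The highest force I saw was about 25 N, when I pushed too far towards the chute and the rod leaned on its lip.
- **Rod:** I let go with the rod standing against the rim on the side away from the chute. The last two pictures, with the arm clear, showed it still.
- **Surroundings:** The flask had not moved (same position to within 0.4 mm) and nothing was spilled.

**Doubts:**
- All four pellets lie in a new row along one side of the beaker. I told them apart only by following the pictures, which gives each a shift of roughly 17 mm or more. If two were swapped, one may have ended only about 6 mm from where it started.
- My attempts to separate the row further did little.
- During parts of the stirring the rod tip was 2 to 4 mm above the floor rather than right on it.

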